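# Build up a strap clamp on the T-slot plate

### The arm

A 7-joint arm with a two-finger parallel gripper is mounted at the origin on the work surface. World frame = base frame: x ahead of the robot, y to its left, z up, the work surface at z = 0. Lengths are in mm, angles in rad, forces in N, time in s.
With the tool pointing down it reaches from about 400 to 875 mm from the base axis. Payload 4.4 kg.
Tool frame: the origin (TCP) lies at the very end of the fingers, on their centre line; the grasp point (between the pads) lies 19 mm behind it; z points along the fingers, x is the direction in which the jaws open and shut, and the axes are right-handed (so a half turn about z gives the same grasp; the last joint's range is limited). The gripper opens to 85 mm and grips with 20 to 120 N. Pads are 22 mm wide; open, the fingers measure 114 mm over their backs; the gripper's body (76 mm by 85 mm) begins 54 mm behind the grasp point. The pads swing forward as they close: fully open they stand 13 mm farther back than shut.
Start: joints at [-1.354, 0.628, 0.038, 1.517, -0.027, 0.996, -0.02], TCP at [181.355, 624.202, 231.313] pointing down, gripper open.
Joint ranges: [-3.06, 3.06], [-0.37, 2.12], [-1.25, 1.32], [0.18, 2.47], [-1.1, 4.24], [0.23, 1.98], [-2.94, 2.94]. Speed limits (rad/s): [2.57, 2.57, 3.14, 3.14, 3.14, 3.14, 3.14].

### API

Orientations are given as [roll, pitch, yaw] about the fixed x, y, z axes, in that order (R = Rz(yaw) Ry(pitch) Rx(roll)).
In Python, from cell import * gives the robot as it stands. The module is installed in compiled form; this text tells all that it offers.
- The arm moves only by the tool play_rows, never from a script. Its argument "targets" is a list of rows, each an object with "slide": the shift along the tool's x, y, z in mm, a list of three; "turn": the turn, a rotation vector about the tool's x, y, z in degrees, a list of three; "hand": the finger opening in mm, from 0 to 85.4. A call has 1 to 5 rows; each row shifts and turns the commanded pose from where the row before left it, along the tool's axes as they then stand; what a row does not reach is not made up. A row lasts 1/8 s, in which the tool goes at most 62.5 mm and 10.7 degrees, less where a joint would pass 70% of its speed; a pose out of reach is approached as far as the arm can. A call is refused whole if a number of a shift passes 62.5 or a number of a turn 10.7, either way. A call with a gripper value outside its range is refused whole. The fingers move at their own pace and stop on an object; the grip force is fixed at half the most. Time passes only in rows, so rows that do not move let the fingers close. It gives the time, the measured TCP pose, the force and the opening at its end, in the units of the state.
- read_state(): the state, without advancing time (a new reading comes with each control period).
- get_image(name): name is "scene" or "top"; returns (picture, depth): 420x560x3 uint8, blue, green, red; 420x560 float32, mm along the optical axis (not along the pixel's ray), 0 where there is no reading.
- calibration(name): a dict with "K" (3x3 intrinsics, pixels), "D" ([k1, k2, p1, p2, k3] as OpenCV has them; the pictures are not rectified), "R" (3x3) and "t" (3): a world point X has camera coordinates R X + t. Camera axes: x right, y down, z forward; pixel columns grow to the right and rows downward; lengths in mm; the calibration is good to about 2 mm. A picture is of the moment at which its call begins. calibration takes no time and is no camera call.
- finish_job(): hands the job in, once; it reports no verdict.
The state is a dict: "clock": time; "qpos": joint angles; "qd": joint speeds; "tau": joint torques, N m; "eef_pos": TCP position; "tool_rot": TCP orientation; "force": force on the tool from outside, world axes, zero at the start; "torque": the same for the moment, N m; "width": finger opening in mm.
Only numpy, scipy, OpenCV 4.12 (cv2) and the standard library are available. Lean on these libraries where they do the work, as an engineer would, in place of code of your own. Each camera call takes 0.05 s, during which the arm holds its last target.

### The job

Build up the strap clamp on the T-slot plate, ready for the nut: stand the heel block that is as tall as the workpiece's ledge on the plate behind the stud, away from the workpiece, then lower the strap over the stud so that it lies level and square to the workpiece, its bright nose on the workpiece's ledge and its tail on the heel block. Then put the dished seat over the stud onto the strap, hollow side up, and nest the round-bottomed brass washer in it. Set the strap down rather than dropping it, do not push the workpiece out of its place, and leave the nut, the spanner and the other heel block where they lie.

Things in the scene. Friction and masses are not known exactly. Their poses are not given: they have to be found in the camera images.
- plate: Fixed bright steel T-slot plate, 160 (x) by 260 (y) by 30 mm, with three T-slots along its y axis. Origin: centre of its underside, on the bench; its top is 30 mm above the bench. It lies at a different place and yaw at each start.
- stud: Fixed M12 T-bolt standing upright in the middle T-slot, dark threaded shank 12 mm in diameter, rising 88 mm above the plate's top; the last 7 mm taper to 6.4 mm diameter. Origin: on its axis at the level of the plate's top. Its y axis runs along the slot, towards the workpiece.
- workpiece: Loose grey cast bracket, 1.9 kg, standing on the plate on the stud's +y side. Base 110 (x) by 60 (y) mm; its flat bright ledge, 32 mm above the plate, runs from y = -30 to +14 mm; behind that a web 64 mm high over all. Origin: centre of its underside; y points away from the stud. Near face (y = -30 mm) 25 to 33 mm from the stud's axis.
- strap: Loose clamp strap, 0.6 kg, black steel with a bright nose, 150 (x) by 44 (y) by 16 mm, flat on the bench. Origin: centre of its underside; nose tip at x = +75, tail at x = -75 mm. Slot through it 18 mm wide, x = -35 to +45 mm. Sides parallel up to x = +52 mm, then narrowing to 28 mm at the tip. With the stud at x = +25 mm in the slot the nose covers about 20 mm of the ledge.
- block_bright: Loose bright-metal heel block, 40 by 40 mm and 32 mm tall, 0.4 kg, with fine dark grooves along two sides and a dark line across the top. Origin: centre of its underside, z up.
- block_black: Loose black heel block, 40 by 40 mm and 50 mm tall, 0.6 kg. Fine grey grooves along two sides and a grey line across the top. Origin: centre of its underside, z up.
- seat: Loose dished seat: dark steel ring, 42 mm outside, 10 mm high, hole 17 mm, its upper side a conical hollow 35 mm wide at the rim. Origin: centre of its flat underside, z up; it lies hollow side up.
- washer: Loose spherical washer: brass-coloured ring, 33 mm outside, 13 mm high, hole 17 mm, flat on top, rounded below (the straight side begins 6 mm above its underside). Origin: centre of its underside, z up; it lies rounded side down. Nested in the seat its underside is about 4 mm above the seat's underside and its top 7 mm above the seat's rim.
- nut: Loose steel hexagon nut with a collar, 28 mm across the collar, 18 mm high, on the bench. Origin: centre of its underside.
- spanner: Loose steel spanner, 180 mm long, lying flat along its x axis on the bench. Origin: under its middle.

How it is judged:
By the outcome, as a careful person would: the job done as asked, in the order asked, and still so for the second after the job is handed in, with the robot touching nothing.
It also fails if it takes over 106 s, if anything falls off the work surface, if the arm or the gripper's body presses on something with over 40 N, if the wrist force passes 120 N, or if a joint passes its speed limit or range.

## Working session

There is one attempt and no reset: what is moved stays moved. The work goes in short steps, Python scripts to look and compute and a tool call to move; the robot and the scene stay as the last step left them, time stands still between calls to the robot, and variables do not carry over. Pictures are saved under pics/ and viewed, and the job is handed in when it is done.

Besides the shell and the picture viewer there is one more tool, called after ">>>" by a JSON object that holds its "op" and its "data", one argument or row to a line. play_rows: Moves the arm, as the interface text tells. Its arguments: {"type":"object","properties":{"targets":{"type":"array"}},"required":["targets"]}

```bash
mkdir -p pics; python3 - <<'E'
from cell import *
import cv2, numpy as np
s=read_state()
print({k:np.round(np.array(v),3).tolist() for k,v in s.items()})
for n in("scene","top"):
    p,d=get_image(n); cv2.imwrite(f"pics/{n}0.png",p); np.save(f"pics/{n}0.npy",d)
    c=calibration(n); print(n,{k:np.round(np.array(v),4).tolist() for k,v in c.items()})
    R=np.array(c['R']);print(-R.T@np.array(c['t']).ravel())
E
```

```text
{'clock': 0.0, 'qpos': [-1.354, 0.629, 0.038, 1.518, -0.027, 0.996, -0.02], 'qd': [-0.001, -0.003, -0.0, 0.0, -0.0, -0.001, 0.001], 'tau': [-0.001, -56.34, 1.226, -19.344, 0.011, 0.01, 0.0], 'eef_pos': [181.174, 623.609, 230.393], 'tool_rot': [-3.142, 0.002, 1.288], 'force': [-0.258, -0.089, -0.432], 'torque': [0.026, -0.009, -0.023], 'width': 85.39}
scene {'K': [[546.4389, 0.0, 284.5521], [0.0, 546.4389, 210.8117], [0.0, 0.0, 1.0]], 'D': [-0.0093, 0.0, 0.0, 0.0, 0.0], 'R': [[0.0166, 0.9996, 0.0217], [0.6571, 0.0054, -0.7538], [-0.7536, 0.0267, -0.6568]], 't': [-2.1824, -278.8089, 1644.1971]}
[1422.31797711  -40.29270481  869.77661199]
top {'K': [[469.4705, 0.0, 283.332], [0.0, 469.4705, 204.5086], [0.0, 0.0, 1.0]], 'D': [-0.1524, 0.0, 0.0, 0.0, 0.0], 'R': [[-0.0174, -0.9998, 0.0083], [-0.9961, 0.0166, -0.0869], [0.0868, -0.0098, -0.9962]], 't': [0.5058, 502.2726, 1137.02]}
[ 401.62213778    3.32176566 1176.34226514]
```

View pics/scene0.png

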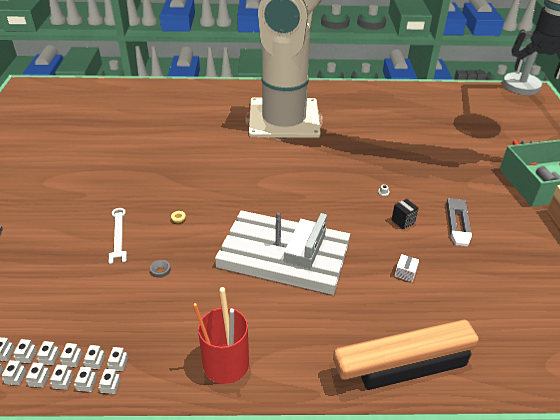

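View pics/top0.png

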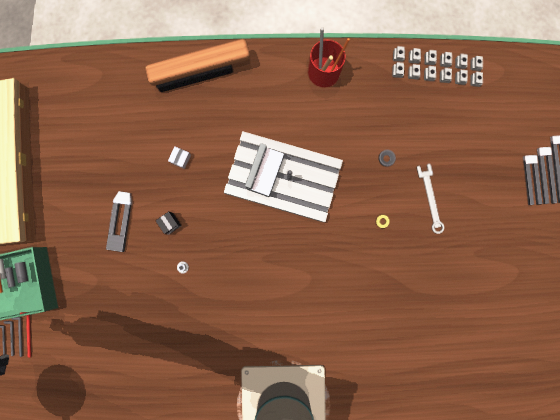

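```bash
cat > h.py <<'E'
from cell import *
import cv2, numpy as np
C={n:calibration(n) for n in("scene","top")}
for c in C.values():
    for k in c: c[k]=np.array(c[k],float)
    c['t']=c['t'].ravel()
def ray(n,uv):
    c=C[n]; uv=np.array(uv,float).reshape(-1,1,2)
    x=cv2.undistortPoints(uv,c['K'],c['D']).reshape(-1,2)
    d=np.c_[x,np.ones(len(x))]@c['R']; return -c['R'].T@c['t'],d
def onz(n,uv,z):
    o,d=ray(n,uv); s=(z-o[2])/d[:,2]; return o+s[:,None]*d
def tri(uv1,uv2):
    o1,d1=ray("scene",uv1);o2,d2=ray("top",uv2);out=[]
    for a,b in zip(d1,d2):
        A=np.c_[a,-b]; st=np.linalg.lstsq(A,o2-o1,rcond=None)[0]
        p,q=o1+st[0]*a,o2+st[1]*b; out.append(np.r_[(p+q)/2,np.linalg.norm(p-q)])
    return np.array(out)
def proj(n,X):
    c=C[n]; return cv2.projectPoints(np.array(X,float).reshape(-1,3),cv2.Rodrigues(c['R'])[0],c['t'],c['K'],c['D'])[0].reshape(-1,2)
def cloud(n,d):
    H,W=d.shape; v,u=np.mgrid[:H,:W]
    c=C[n]; x=cv2.undistortPoints(np.stack([u,v],-1).reshape(-1,1,2).astype(float),c['K'],c['D']).reshape(-1,2)
    P=np.c_[x,np.ones(len(x))]*d.reshape(-1,1); return ((P-c['t'])@c['R']).reshape(H,W,3)
def crop(img,x0,y0,x1,y1,f,name):
    cv2.imwrite("pics/"+name,cv2.resize(img[y0:y1,x0:x1],None,fx=f,fy=f,interpolation=cv2.INTER_CUBIC))
E
python3 - <<'E'
from h import *
t=cv2.imread("pics/top0.png");s=cv2.imread("pics/scene0.png")
crop(t,95,125,235,285,4,"a1.png")   
crop(t,215,125,355,230,5,"a2.png")
crop(s,205,180,365,300,5,"a3.png")
crop(s,370,170,490,290,5,"a4.png")
crop(t,365,135,455,245,5,"a5.png")
dt=np.load("pics/top0.npy");ds=np.load("pics/scene0.npy")
P=cloud("top",dt);Q=cloud("scene",ds)
for n,u,v in[("bench",330,260),("bright",180,156),("black",167,221),("strap tail",116,242),("nut",182,267),("ledge",265,180),("stud",290,176),("seat",380,158),("washer",383,216),("plate",315,165)]:
    print(n,P[v,u].round(1))
E
```

```text
bench [ 362.9 -122.7   -1.2]
bright [626.6 246.9  32.5]
black [464.6 275.2  46.5]
strap tail [415.3 414.   14.3]
nut [351.7 245.7  13.2]
ledge [558.3  35.2  62.5]
stud [563.4 -24.2  86.5]
seat [ 618.2 -256.4    7.5]
washer [ 470.1 -257.9    9.9]
plate [602.9 -90.1   3.4]
```

View pics/a1.png

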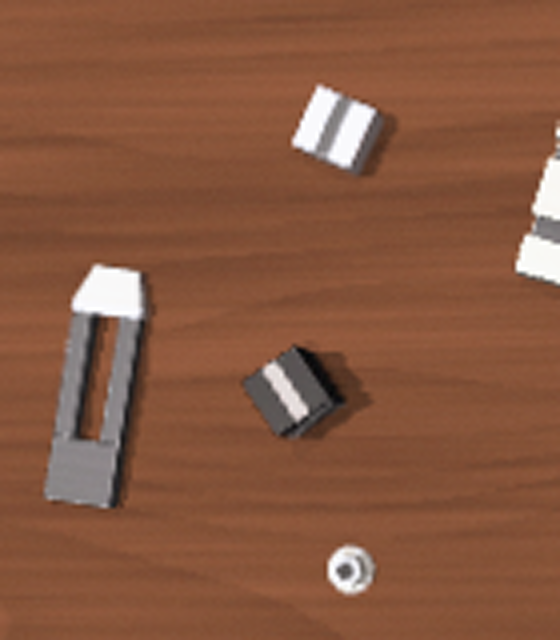

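View pics/a2.png

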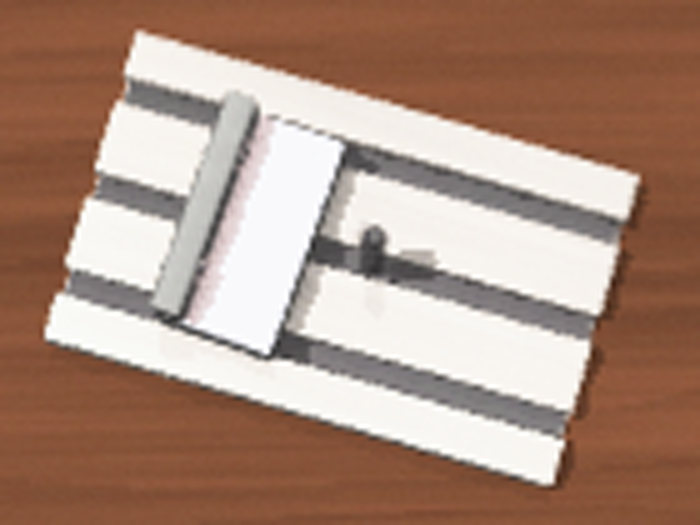

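View pics/a3.png

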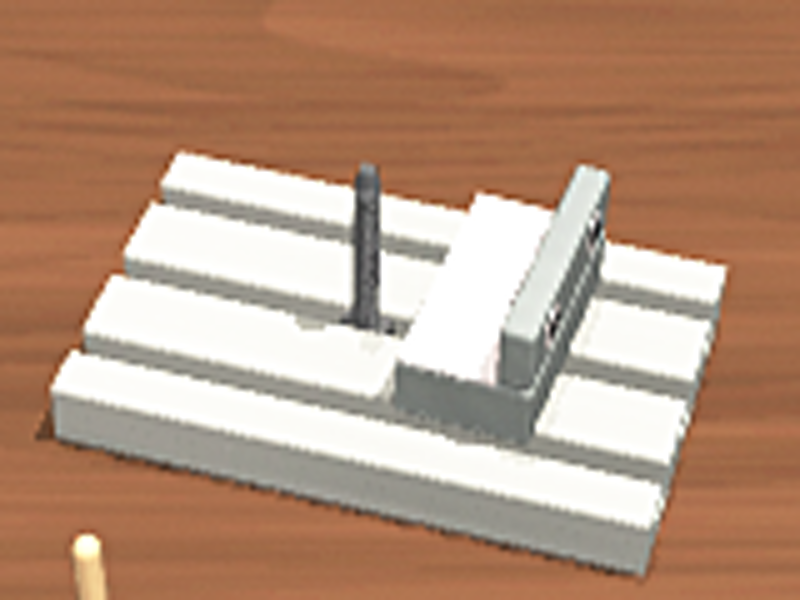

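View pics/a4.png

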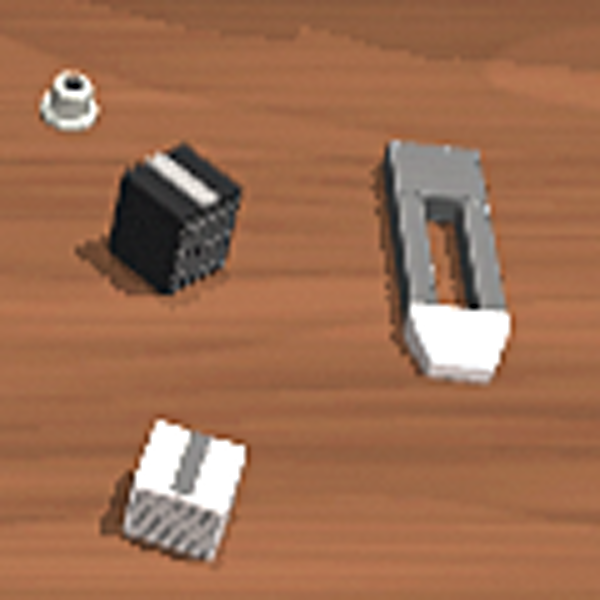

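View pics/a5.png

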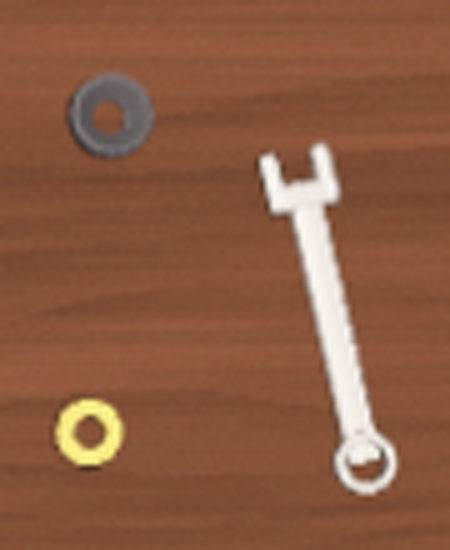

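```bash
cat > m.py <<'E'
from h import *
def up(img,box,f=8):
    x0,y0,x1,y1=box; return cv2.resize(img[y0:y1,x0:x1],None,fx=f,fy=f,interpolation=cv2.INTER_CUBIC)
def unup(pts,box,f=8): return np.array([box[0],box[1]])+(np.array(pts,float)+.5)/f-.5
def comp(mask):
    cs,_=cv2.findContours(mask.astype(np.uint8),cv2.RETR_EXTERNAL,cv2.CHAIN_APPROX_NONE); return max(cs,key=cv2.contourArea).reshape(-1,2)
def rect(n,img,box,fn,z):
    u=up(img,box).astype(int); c=comp(fn(u)); W=onz(n,unup(c,box),z)[:,:2]
    (cx,cy),(w,h),a=cv2.minAreaRect(W.astype(np.float32)); return np.round([cx,cy,w,h,a],1)
E
python3 - <<'E'
from m import *
t=cv2.imread("pics/top0.png");s=cv2.imread("pics/scene0.png")
br=lambda u:u.min(2)>150
print("bright top",rect("top",t,(160,140,200,175),br,32),rect("scene",s,(385,245,430,290),lambda u:u.min(2)>175,32))
bl=lambda u:(u.max(2)-u.min(2)<25)&(u.max(2)>55)
for th in(55,65): print("black",rect("top",t,(148,203,190,245),lambda u:(u.max(2)-u.min(2)<30)&(u.max(2)>th),50))
g=lambda u:(u.max(2)-u.min(2)<30)&(u.max(2)>75)
for th in (65,75,85): print("strap",rect("top",t,(98,182,140,258),lambda u:(u.max(2)-u.min(2)<30)&(u.max(2)>th),16), rect("scene",s,(440,190,480,252),lambda u:(u.max(2)-u.min(2)<30)&(u.max(2)>th),16))
# nose centroid/tail
def cen(n,img,box,fn,z):
    u=up(img,box).astype(int); m=fn(u); c=comp(m); M=cv2.moments(c.reshape(-1,1,2)); 
    W=onz(n,unup(c,box),z)[:,:2]; (cx,cy),r=cv2.minEnclosingCircle(W.astype(np.float32))
    return np.round(np.r_[onz(n,unup([[M['m10']/M['m00'],M['m01']/M['m00']]],box),z)[0][:2],cx,cy,2*r],1)
print("nose",cen("top",t,(98,182,140,258),br,16),cen("scene",s,(440,190,480,252),br,16))
for th in(20,30,): 
  print("seat",cen("top",t,(370,140,405,175),lambda u:(u[:,:,2]-u[:,:,0]<th),10),cen("scene",s,(140,250,180,290),lambda u:(u[:,:,2]-u[:,:,0]<th),8))
ye=lambda u:(u[:,:,1]>115)
print("washer",cen("top",t,(370,205,398,240),ye,13),cen("scene",s,(165,203,195,230),ye,10))
print("nut",cen("top",t,(170,255,195,280),br,8))
# plate
m=lambda u:(u.max(2)-u.min(2)<35)
for box in[(215,125,355,230)]: print("plate",rect("top",t,box,lambda u:(u.max(2)-u.min(2)<40)&(u.max(2)>140),30))
E
```

```text
bright top [621.7 242.2  20.5  41.5  62.5] [634.5 248.9  41.1  60.2  65.4]
black [459.8 272.1  48.2  45.8  34.3]
black [457.8 274.9  48.4  39.7  32. ]
strap [468.2 406.   50.5 150.4  81.2] [475.5 405.6  48.9 167.8  79.6]
strap [468.2 406.   50.5 150.4  81.2] [475.6 405.9  48.7 167.9  79.4]
strap [468.2 406.   50.5 150.4  81.2] [475.6 405.9  48.6 167.9  79.4]
nose [526.  398.6 523.8 399.7  49.2] [530.7 396.5 522.  393.8  74.1]
seat [ 618.1 -272.9  618.  -272.9   43.1] [ 621.8 -274.3  621.3 -273.9   50.2]
seat [ 618.1 -272.9  617.9 -273.    44.1] [ 621.8 -274.3  621.3 -273.9   51. ]
washer [ 457.6 -255.4  457.4 -255.3   35.9] [ 455.8 -257.   455.8 -256.7   43.3]
nut [351.4 246.8 351.5 246.4  29.6]
plate [583.4 -12.1 262.3 138.4  72.8]
```

```bash
python3 - <<'E'
from m import *
t=cv2.imread("pics/top0.png");s=cv2.imread("pics/scene0.png")
print(t[205:250:6,104:136].max(2))
print(t[146:172:2,166:196].max(2))
for nm,im,b in[("b1",t,(98,182,140,258)),("b2",t,(160,140,200,175)),("b3",s,(440,190,480,252)),("b4",s,(385,245,430,290))]:
    u=up(im,b,9 if nm in("b1","b3") else 14); print(nm,u.shape); cv2.imwrite("pics/"+nm+".png",u[:600])
a=[cv2.imread(f"pics/{k}.png") for k in("b1","b3")];h=min(x.shape[0] for x in a);cv2.imwrite("pics/b13.png",np.hstack([x[:h] for x in a]))
E
```

```text
[[143 146 144 145 144 145 146 145 141 136 136 136 136  80  35  45  87  90
  134 136 137 142 133 136 148 120  40  76  97 134 146 145]
 [149 149 147 148 150 146 148 146 139 137 137 138  86  38  46  88  93 139
  138 138 142 136 137 143 116  35  65  92 132 144 146 144]
 [142 143 145 145 145 142 143 140 137 136 141  97  40  49  95 112 145 146
  141 142 135 137 144 125  32  62  92 101 133 148 147 146]
 [131 129 132 131 127 131 141 137 139 142 104  40  52  83 124 131 134 127
  143 137 139 141 128  34  54  82  94 120 136 137 136 136]
 [135 135 135 134 135 145 140 143 144 112  39  49  82  91 125 134 126 147
  139 141 144 137  32  54  82 103 127 137 139 140 139 138]
 [127 127 129 133 148 143 144 143 127 125 118 117 122 120 135 115 119 106
  119 123 163  36  49  82 107 131 132 131 131 133 133 132]
 [134 137 140 146 138 137 138 136 139 139 138 141 141 143 144 143 143 145
  145 150  36  45  87 102 134 135 134 134 133 133 132 129]
 [131 130 145 140 137 136 137 140 141 139 140 138 141 141 141 142 140 141
  145  52  35  78  93 125 127 126 125 126 124 125 123 122]]
[[146 146 146 147 148 147 149 148 1
[... 958 characters left out ...]
6 125]
 [132 132 133 114 137 212 220 206 136 136 140 189 250 252 252 252 252 245
  168  97  96  87  76  79  83 105 122 125 124 125]
 [128 128 127 126 127 122 120 107 131 135 149 226 252 252 252 252 245 172
   99  98  89  82  81  91 113 133 134 132 133 135]
 [131 134 133 132 133 130 129 125 125 128 123 116 114 143 197 198 176  94
   98  91  86  89  93 113 132 139 139 139 140 139]
 [131 130 129 131 131 133 133 132 131 130 128 126 123 123 122 121 115 107
   93  85  85  90 105 128 132 133 132 131 133 133]
 [130 131 132 131 130 135 134 132 133 133 132 134 132 132 132 130 127 126
  125 130 134 135 136 137 136 133 134 137 137 138]]
b1 (684, 378, 3)
b2 (490, 560, 3)
b3 (558, 360, 3)
b4 (630, 630, 3)
```

View pics/b13.png

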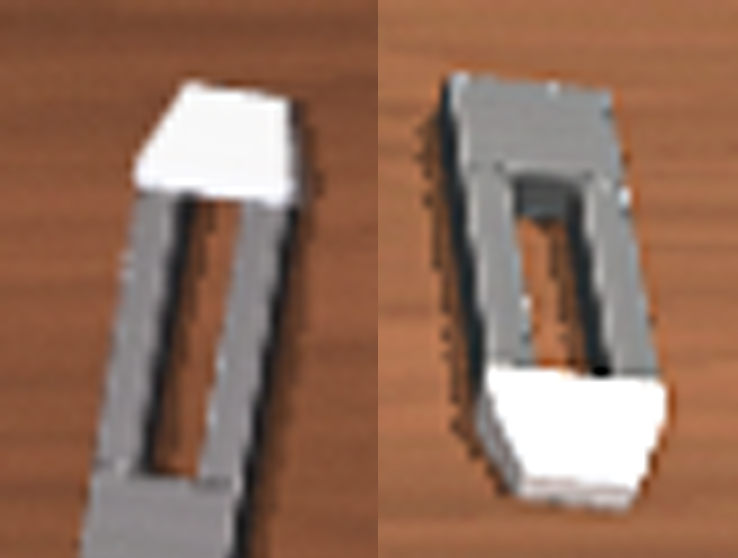

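View pics/b2.png

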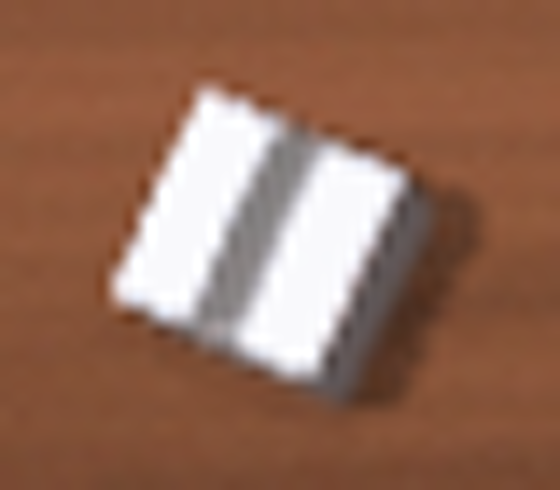

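View pics/b4.png

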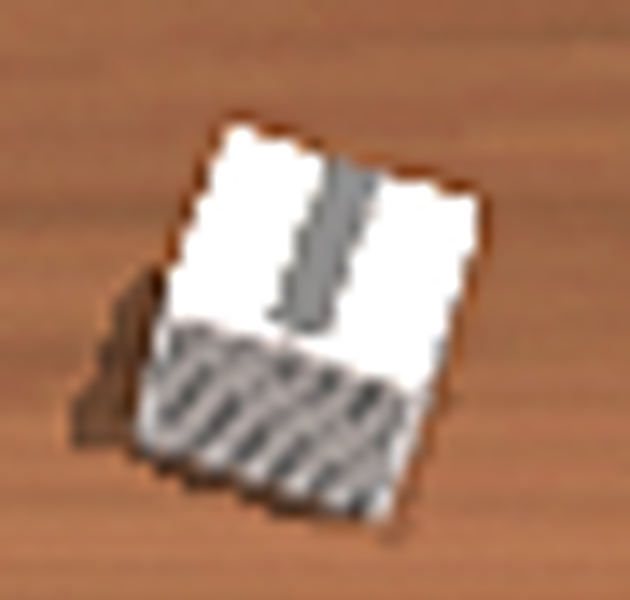

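```bash
python3 - <<'E'
from m import *
t=cv2.imread("pics/top0.png");s=cv2.imread("pics/scene0.png")
for th in(95,110,120):print("strap",rect("top",t,(98,182,140,258),lambda u:(u.max(2)-u.min(2)<30)&(u.max(2)>th),16))
q=onz("top",unup([(207,88),(407,172),(318,382),(113,295)],(160,140),14),32)
q2=onz("scene",unup([(235,122),(485,192),(420,392),(170,320)],(385,245),14),32)
for k in(q,q2):
    c=k[:,:2].mean(0); e=np.diff(np.r_[k,k[:1]],axis=0)[:,:2]; print("block",c.round(1),np.linalg.norm(e,axis=1).round(1),(np.degrees(np.arctan2(e[:,1],e[:,0]))%90).round(1))
# plate corners from a2 (5x,215,125)
k=onz("top",unup([(136,30),(638,176),(555,486),(45,338)],(215,125),5),30)
c=k[:,:2].mean(0); e=np.diff(np.r_[k,k[:1]],axis=0)[:,:2]; print("plate",c.round(1),np.linalg.norm(e,axis=1).round(1),(np.degrees(np.arctan2(e[:,1],e[:,0]))).round(1))
k=onz("scene",unup([(178,152),(727,268),(652,522),(52,388)],(205,180),5),30)
k=k[[0,1,2,3]]
c=k[:,:2].mean(0); e=np.diff(np.r_[k,k[:1]],axis=0)[:,:2]; print("plate",c.round(1),np.linalg.norm(e,axis=1).round(1),(np.degrees(np.arctan2(e[:,1],e[:,0]))).round(1))
for nm,im,b in[("c1",t,(280,160,305,190)),("c2",s,(265,205,295,255))]:
    cv2.imwrite("pics/"+nm+".png",up(im,b,12))
# ledge: near edge/top corners
k=onz("top",unup([(265,112),(345,148),(272,357),(183,322)],(215,125),5),62)
print("ledge",k.round(1))
E
```

```text
strap [468.1 406.2  49.1 150.4  81.8]
strap [468.4 407.4  47.7 150.4  81.2]
strap [468.5 407.6  47.3 150.4  81.2]
block [626.2 251.6] [39.6 40.6 40.6 40.6] [66.  67.3 66.  65.9]
block [626.5 252.7] [38.8 45.1 37.8 45. ] [67.6 66.3 67.5 67.5]
plate [572.6  -9. ] [260.5 159.8 260.8 160.8] [-107.4  163.5   72.8  -16.6]
plate [571.3  -8.5] [261.  157.6 260.1 160.2] [  72.8  -17.3 -106.6  163.1]
ledge [[638.7  27.9  62. ]
 [620.4 -10.4  62. ]
 [519.7  26.2  62. ]
 [537.2  68.5  62. ]]
```

View pics/c1.png

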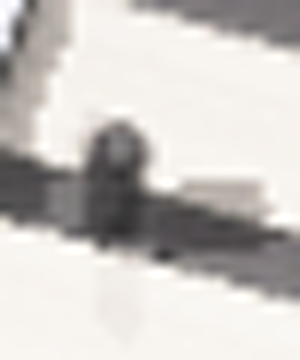

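View pics/c2.png

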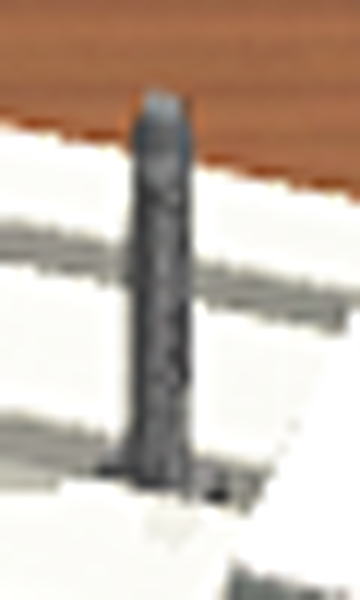

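```bash
python3 - <<'E'
from m import *
t=cv2.imread("pics/top0.png");s=cv2.imread("pics/scene0.png")
a=unup([(120,147)],(280,160),12); b=unup([(163,98)],(265,205),12)
print(onz("top",a,118).round(1),onz("scene",b,118).round(1),tri(b,a).round(1))
print(onz("scene",unup([(160,484)],(265,205),12),30).round(1), onz("top",unup([(113,235)],(280,160),12),30).round(1))
# slot axis from plate center at y-dir 72.8
d=np.array([np.cos(np.radians(72.8)),np.sin(np.radians(72.8))])
c=np.array([572,-8.8])
for p in(onz("top",a,118)[0,:2],onz("scene",b,118)[0,:2]): print("off slot",np.cross(d,p-c),"along",d@(p-c))
# depth-based: ledge points and edge of plate
dt=np.load("pics/top0.npy");ds=np.load("pics/scene0.npy")
for n,d_ in(("top",dt),("scene",ds)):
    P=cloud(n,d_); 
    m=(abs(P[...,2]-62)<3)&(abs(P[...,0]-575)<100)&(abs(P[...,1]-25)<90); X=P[m]
    r=cv2.minAreaRect(X[:,:2].astype(np.float32)); print(n,"ledge",m.sum(),X[:,2].mean().round(1),r)
    m=(P[...,2]>90)&(abs(P[...,0]-575)<100)&(abs(P[...,1]-25)<90); X=P[m]; w=X[X[:,1]>15]; st=X[X[:,1]<15]
    print("web",cv2.minAreaRect(w[:,:2].astype(np.float32)),w[:,2].mean()); print("stud",st.mean(0) if len(st) else None,len(st),st[:,2].max() if len(st) else 0)
for (n,im,b,nm) in(("top",t,(245,135,290,205),"d1"),("scene",s,(280,210,335,275),"d2")): 
    cv2.imwrite(f"pics/{nm}.png",up(im,b,9 if n=="scene" else 8))
E
```

```text
[[568.4 -22.5 118. ]] [[565.9 -23.2 118. ]] [[568.1 -22.9 120.    0.7]]
[[572.  -22.6  30. ]] [[564.  -22.9  30. ]]
off slot -0.6486832574721122 along -14.178288214401839
off slot 1.6176113165604882 along -15.559951329795522
top ledge 718 61.9 ((572.1410522460938, 15.664287567138672), (83.20421600341797, 114.38561248779297), 63.06552505493164)
web ((589.5927734375, 56.076927185058594), (17.03117561340332, 108.83426666259766), 69.49547576904297) 93.60474855045163
stud [566.89960921 -22.28959664 111.99377276] 28 120.95374164197457
scene ledge 598 62.6 ((576.7600708007812, 18.78854751586914), (95.37596893310547, 113.507568359375), 69.42720794677734)
web ((592.1376953125, 55.30804443359375), (16.681961059570312, 110.82806396484375), 69.02023315429688) 94.69007782325495
stud [572.25743403 -23.34632112 107.26542334] 59 120.98432892831147<stdin>:9: DeprecationWarning: Arrays of 2-dimensional vectors are deprecated. Use arrays of 3-dimensional vectors instead. (deprecated in NumPy 2.0)
```

View pics/d1.png

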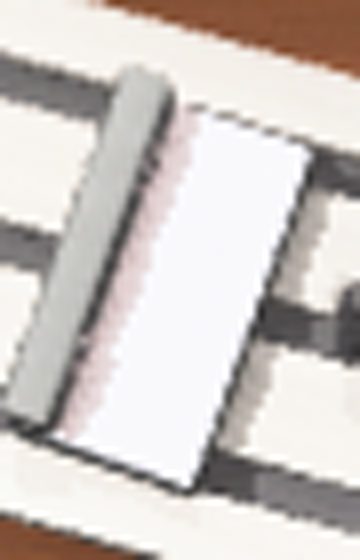

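View pics/d2.png

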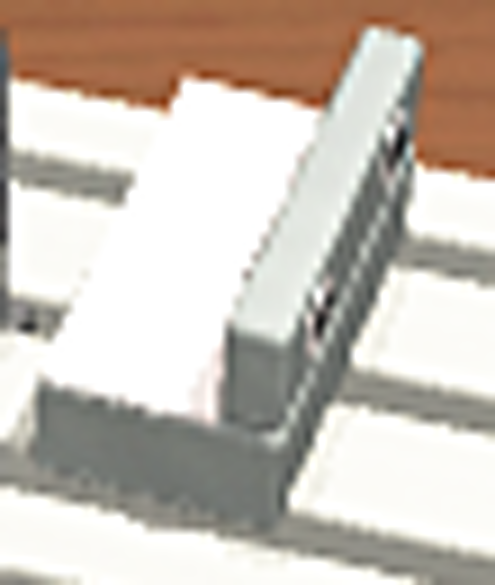

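```bash
python3 - <<'E'
from m import *
def ang(k): e=k[1]-k[0]; return np.degrees(np.arctan2(e[1],e[0])).round(1),np.linalg.norm(e).round(1),k.mean(0).round(1)
print(ang(onz("top",unup([(315,150),(190,492)],(245,135),8),62)))
print(ang(onz("scene",unup([(180,76),(38,376)],(280,210),9),62)))
print("web far edge",ang(onz("top",unup([(120,68),(5,405)],(245,135),8),94)),"near",ang(onz("top",unup([(174,92),(48,428)],(245,135),8),94)))
print("web near scene",ang(onz("scene",unup([(370,30),(230,330)],(280,210),9),94)),ang(onz("scene",unup([(424,45),(290,338)],(280,210),9),94)))
# stud slices in scene: per-row centre of dark
s=cv2.imread("pics/scene0.png").astype(int);t=cv2.imread("pics/top0.png").astype(int)
print(s[213:246:3,270:286].max(2)); print(t[167:182,283:299].max(2))
E
```

```text
(np.float64(159.2), np.float64(110.2), array([571. ,   8.3,  62. ]))
(np.float64(-19.4), np.float64(110.2), array([571.4,   7.2,  62. ]))
web far edge (np.float64(160.8), np.float64(105.0), array([592. ,  63.2,  94. ])) near (np.float64(159.0), np.float64(105.7), array([584.8,  49.1,  94. ]))
web near scene (np.float64(-20.5), np.float64(109.0), array([589.4,  50. ,  94. ])) (np.float64(-20.7), np.float64(106.0), array([593.3,  63. ,  94. ]))
[[159 159 159 160 160 163 166 150 150 153 122 162 160 159 160 159]
 [178 178 149 145 151 148  70  85  97 104 101 154 161 158 158 157]
 [253 253 253 254 255 255  88 113 131 117 104 251 246 241 216 182]
 [255 254 254 255 255 234  72  76  98  86  86 253 255 253 252 252]
 [147 147 144 162 192 131  67  81 115 103  73 255 255 255 255 254]
 [255 242 245 178 187 105  69  81 110 104 101 158 153 149 148 142]
 [253 253 253 255 255 203  69  89 111  75  80 255 255 255 255 242]
 [252 252 252 254 255 205  69  93 112  67  92 255 255 253 252 252]
 [254 253 253 255 255 200  70  98 114  84 126 255 255 252 251 251]
 [201 197 236 236 255 179  63 102 105  98 153 255 
[... 390 characters left out ...]
 230 248 247 247 246 246 246]
 [247 247 245 226 152  89 129 124 107 190 247 248 248 248 248 247]
 [161 228 230 227 115  76 100  92  88 190 246 246 246 247 248 247]
 [ 81  92 109 135  82  77  63  62 115 228 247 246 246 246 246 247]
 [ 88 124 126 127  95  77  77  72  98 199 247 243 187 186 186 188]
 [ 89 123 125 123  85  71  71  58  62  94 118 126 166 187 186 187]
 [ 94 130 127 123  84  78  73  58  68  89  87  83  83  88 121 163]
 [127 123 129 122  84  71  57  55  68  87  77  81  78  81  80  76]
 [226 224 139 106  93  74  63  59  78  88  84  81  79  82  81  79]
 [248 247 248 246 221 112 136 120 121 123  90  89  88  80  81  80]
 [249 249 249 248 246 241 237 206 205 155  79  98 130 128 131 131]]
```

```bash
cat > go.py <<'E'
import sys
from cell import *
import numpy as np
from scipy.spatial.transform import Rotation as Ro
s=read_state(); p=np.array(s['eef_pos']); R=Ro.from_euler('xyz',s['tool_rot'])
print("t",round(s['clock'],2),"p",p.round(1),"yaw",round(np.degrees(s['tool_rot'][2]),1),"w",round(s['width'],1),"F",np.round(s['force'],1),"q7",round(s['qpos'][6],2))
a=[float(x) for x in sys.argv[1:]]
if a:
    T=Ro.from_euler('xyz',[np.pi,0,np.radians(a[3])])
    rv=np.degrees((R.inv()*T).as_rotvec())
    print("slide now-frame",R.inv().apply(np.array(a[:3])-p).round(1),"| turn",rv.round(1),"| slide in turned frame",T.inv().apply(np.array(a[:3])-p).round(1))
E
python3 go.py 626.3 252 130 -23.4
```

```text
t 0.1 p [181.2 623.6 230.5] yaw 73.8 w 85.6 F [-0.6 -0.2  0.2] q7 -0.02
slide now-frame [-232.5  531.1  100.9] | turn [ 0.1  0.1 97.2] | slide in turned frame [556.1 164.3 100.5]
```

>>> {"op": "play_rows", "data": {
  "targets": [
    {"slide": [-21, 48, 5], "turn": [0, 0, 0], "hand": 85},
    {"slide": [-21, 48, 5], "turn": [0, 0, 0], "hand": 85},
    {"slide": [-21, 48, 5], "turn": [0, 0, 0], "hand": 85},
    {"slide": [-21, 48, 5], "turn": [0, 0, 0], "hand": 85},
    {"slide": [-21, 48, 5], "turn": [0, 0, 0], "hand": 85}
  ]
}}

```text
clock: 0.72
eef_pos: [383.5, 455.0, 205.8]
tool_rot: [-3.141, 0.001, 1.288]
force: [0.8, 0.7, 0.9]
width: 84.9
```

>>> {"op": "play_rows", "data": {
  "targets": [
    {"slide": [-21, 48, 5], "turn": [0, 0, 0], "hand": 85},
    {"slide": [-21, 48, 5], "turn": [0, 0, 0], "hand": 85},
    {"slide": [-21, 48, 5], "turn": [0, 0, 0], "hand": 85},
    {"slide": [-21, 48, 5], "turn": [0, 0, 0], "hand": 85},
    {"slide": [-21, 48, 5], "turn": [0, 0, 0], "hand": 85}
  ]
}}

```text
clock: 1.35
eef_pos: [584.6, 287.4, 180.7]
tool_rot: [-3.141, 0.0, 1.288]
force: [-0.1, 0.7, -0.1]
width: 85.0
```

>>> {"op": "play_rows", "data": {
  "targets": [
    {"slide": [0, 0, 0], "turn": [0, 0, 10], "hand": 85},
    {"slide": [0, 0, 0], "turn": [0, 0, 10], "hand": 85},
    {"slide": [0, 0, 0], "turn": [0, 0, 10], "hand": 85},
    {"slide": [0, 0, 0], "turn": [0, 0, 10], "hand": 85},
    {"slide": [0, 0, 0], "turn": [0, 0, 10], "hand": 85}
  ]
}}

```text
clock: 1.98
eef_pos: [583.3, 288.5, 180.8]
tool_rot: [-3.142, 0.001, 0.41]
force: [0.7, -0.7, -0.9]
width: 85.2
```

>>> {"op": "play_rows", "data": {
  "targets": [
    {"slide": [0, 0, 0], "turn": [0, 0, 10], "hand": 85},
    {"slide": [0, 0, 0], "turn": [0, 0, 10], "hand": 85},
    {"slide": [0, 0, 0], "turn": [0, 0, 10], "hand": 85},
    {"slide": [0, 0, 0], "turn": [0, 0, 10], "hand": 85},
    {"slide": [0, 0, 0], "turn": [0, 0, 7], "hand": 85}
  ]
}}

```text
clock: 2.6
eef_pos: [583.2, 288.7, 180.8]
tool_rot: [3.141, 0.001, -0.409]
force: [-0.3, 0.8, 0.3]
width: 85.1
```

```bash
python3 go.py 626.3 252 130 -23.4
```

```text
t 2.6 p [583.2 288.7 180.8] yaw -23.4 w 85.1 F [-0.3  0.8  0.3] q7 -0.56
slide now-frame [54.1 16.5 50.7] | turn [ 0.  0. -0.] | slide in turned frame [54.1 16.5 50.8]
```

>>> {"op": "play_rows", "data": {
  "targets": [
    {"slide": [27, 8.2, 20], "turn": [0, 0, 0], "hand": 85},
    {"slide": [27, 8.2, 20], "turn": [0, 0, 0], "hand": 85},
    {"slide": [0, 0, 40], "turn": [0, 0, 0], "hand": 85},
    {"slide": [0, 0, 35], "turn": [0, 0, 0], "hand": 85},
    {"slide": [0, 0, 0], "turn": [0, 0, 0], "hand": 85}
  ]
}}

```text
clock: 3.22
eef_pos: [624.1, 251.5, 63.0]
tool_rot: [3.137, 0.005, -0.405]
force: [-0.0, 0.1, 1.0]
width: 84.9
```

```bash
python3 go.py 626.3 252 5 -23.4; python3 - <<'E'
from m import *
for n,b in(("top",(140,120,240,195)),("scene",(350,190,450,290))):
    p,d=get_image(n); cv2.imwrite(f"pics/e_{n}.png",up(p,b,6))
E
```

```text
t 3.23 p [624.1 251.5  63. ] yaw -23.2 w 84.9 F [-0.   0.1  1. ] q7 -0.44
slide now-frame [ 2.2 -1.6 58. ] | turn [0.3 0.3 0.2] | slide in turned frame [ 1.8 -1.3 58. ]
```

View pics/e_top.png

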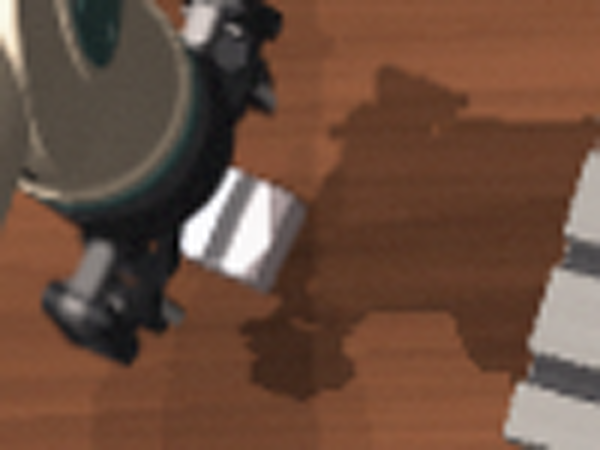

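View pics/e_scene.png

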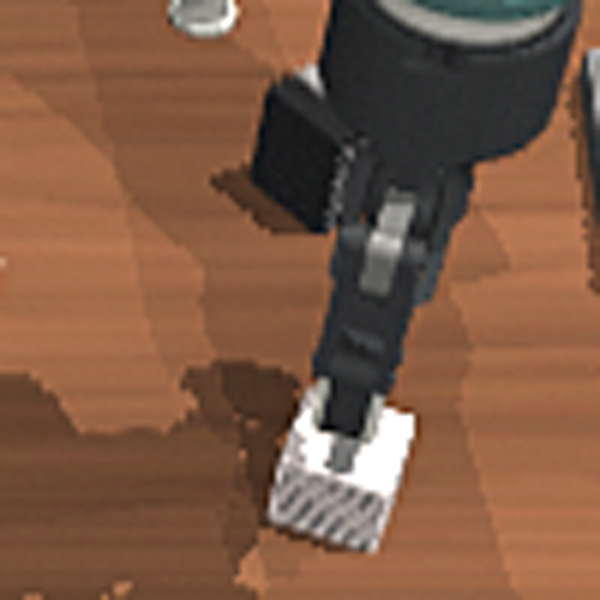

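>>> {"op": "play_rows", "data": {
  "targets": [
    {"slide": [1.2, -1, 25], "turn": [0.2, 0.2, 0], "hand": 85},
    {"slide": [0, 0, 22], "turn": [0, 0, 0], "hand": 85},
    {"slide": [0, 0, 9], "turn": [0, 0, 0], "hand": 85},
    {"slide": [0, 0, 0], "turn": [0, 0, 0], "hand": 60},
    {"slide": [0, 0, 0], "turn": [0, 0, 0], "hand": 30}
  ]
}}

```text
clock: 3.95
eef_pos: [629.2, 252.9, 11.1]
tool_rot: [-3.137, -0.005, -0.405]
force: [0.5, 0.1, 0.2]
width: 50.8
```

>>> {"op": "play_rows", "data": {
  "targets": [
    {"slide": [0, 0, 0], "turn": [0, 0, 0], "hand": 30},
    {"slide": [0, 0, 0], "turn": [0, 0, 0], "hand": 30},
    {"slide": [0, 0, 0], "turn": [0, 0, 0], "hand": 30},
    {"slide": [0, 0, 0], "turn": [0, 0, 0], "hand": 30}
  ]
}}

```text
clock: 4.45
eef_pos: [629.1, 253.2, 11.4]
tool_rot: [-3.137, -0.004, -0.405]
force: [-0.6, 1.5, 5.2]
width: 38.5
```

```bash
python3 go.py 540.6 -97 110 -20.3
```

```text
t 4.45 p [629.1 253.2  11.4] yaw -23.2 w 38.5 F [-0.6  1.5  5.2] q7 -0.41
slide now-frame [  57.   356.2 -100.1] | turn [-0.3 -0.3 -2.9] | slide in turned frame [ 38.5 359.1 -98.6]
```

>>> {"op": "play_rows", "data": {
  "targets": [
    {"slide": [0, 0, -15], "turn": [0.2, 0.2, 0], "hand": 30},
    {"slide": [0, 0, -30], "turn": [0, 0, 0], "hand": 30},
    {"slide": [0, 0, -35], "turn": [0, 0, 0], "hand": 30},
    {"slide": [10, 20, -35], "turn": [0, 0, 0], "hand": 30},
    {"slide": [10, 40, -35], "turn": [0, 0, -3], "hand": 30}
  ]
}}

```text
clock: 5.08
eef_pos: [621.6, 190.6, 160.9]
tool_rot: [-3.134, -0.007, -0.348]
force: [0.6, -0.4, -4.4]
width: 38.6
```

>>> {"op": "play_rows", "data": {
  "targets": [
    {"slide": [4, 45, 0], "turn": [0, 0, 0], "hand": 30},
    {"slide": [4, 50, 0], "turn": [0, 0, 0], "hand": 30},
    {"slide": [4, 50, 0], "turn": [0, 0, 0], "hand": 30},
    {"slide": [4, 50, 0], "turn": [0, 0, 0], "hand": 30},
    {"slide": [4, 50, 0], "turn": [0, 0, 0], "hand": 30}
  ]
}}

```text
clock: 5.7
eef_pos: [555.0, -49.2, 158.8]
tool_rot: [-3.135, -0.007, -0.353]
force: [0.8, -1.4, -5.0]
width: 38.7
```

```bash
python3 go.py 542 -95 110 -20.3
```

```text
t 5.7 p [555.  -49.2 158.8] yaw -20.2 w 38.7 F [ 0.8 -1.4 -5. ] q7 0.05
slide now-frame [ 3.2 47.8 48.5] | turn [-0.4 -0.4  0.1] | slide in turned frame [ 3.7 47.4 48.8]
```

>>> {"op": "play_rows", "data": {
  "targets": [
    {"slide": [3.5, 25, 10], "turn": [-0.4, -0.4, 0], "hand": 30},
    {"slide": [0, 22.5, 20], "turn": [0, 0, 0], "hand": 30},
    {"slide": [0, 0, 30], "turn": [0, 0, 0], "hand": 30},
    {"slide": [0, 0, 30], "turn": [0, 0, 0], "hand": 30},
    {"slide": [0, 0, 0], "turn": [0, 0, 0], "hand": 30}
  ]
}}

```text
clock: 6.32
eef_pos: [540.9, -93.2, 66.9]
tool_rot: [3.14, 0.005, -0.353]
force: [-0.9, -0.3, -3.9]
width: 38.5
```

```bash
python3 go.py 541.5 -95 42 -20.3; python3 - <<'E'
from m import *
for n,b in(("top",(270,125,370,225)),("scene",(200,190,300,290))):
    p,d=get_image(n); cv2.imwrite(f"pics/f_{n}.png",up(p,b,6))
E
```

```text
t 6.33 p [540.9 -93.2  66.9] yaw -20.2 w 38.5 F [-0.9 -0.3 -3.9] q7 0.19
slide now-frame [ 1.3  1.5 24.9] | turn [0.1 0.3 0.1] | slide in turned frame [ 1.2  1.5 24.9]
```

View pics/f_top.png

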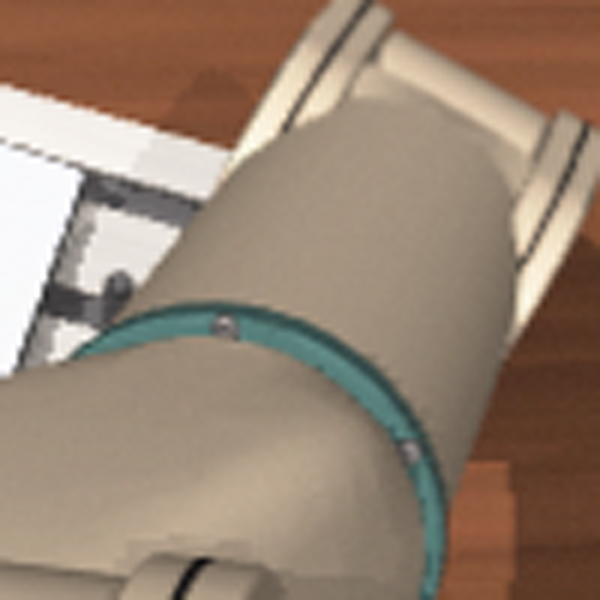

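View pics/f_scene.png

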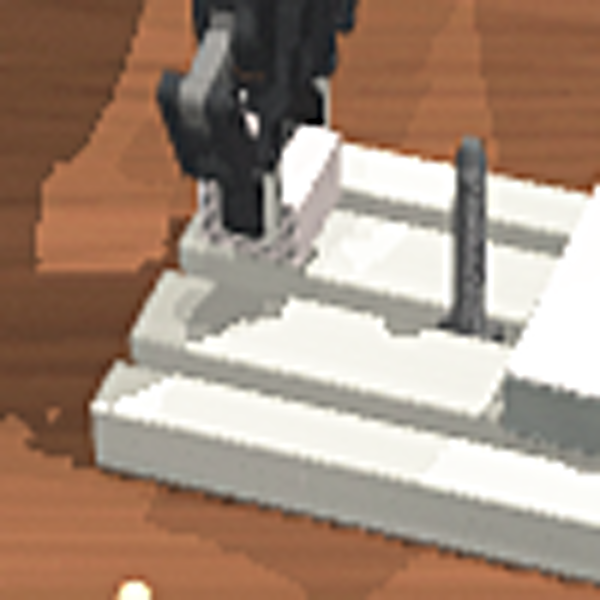

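>>> {"op": "play_rows", "data": {
  "targets": [
    {"slide": [1, 1, 10], "turn": [0, 0, 0], "hand": 30},
    {"slide": [0, 0, 8], "turn": [0, 0, 0], "hand": 30},
    {"slide": [0, 0, 4], "turn": [0, 0, 0], "hand": 30},
    {"slide": [0, 0, 0], "turn": [0, 0, 0], "hand": 30}
  ]
}}

```text
clock: 6.92
eef_pos: [543.4, -94.6, 46.1]
tool_rot: [3.141, 0.0, -0.353]
force: [-0.5, 0.0, -3.7]
width: 38.4
```

>>> {"op": "play_rows", "data": {
  "targets": [
    {"slide": [0, 0, 1], "turn": [0, 0, 0], "hand": 30},
    {"slide": [0, 0, 1], "turn": [0, 0, 0], "hand": 30},
    {"slide": [0, 0, 0], "turn": [0, 0, 0], "hand": 30}
  ]
}}

```text
clock: 7.3
eef_pos: [543.7, -94.7, 44.4]
tool_rot: [3.141, -0.0, -0.353]
force: [0.0, -0.5, -4.3]
width: 38.6
```

>>> {"op": "play_rows", "data": {
  "targets": [
    {"slide": [-2, 0, 1], "turn": [0, 0, 0], "hand": 30},
    {"slide": [0, 0, 1], "turn": [0, 0, 0], "hand": 30},
    {"slide": [0, 0, 0.5], "turn": [0, 0, 0], "hand": 30},
    {"slide": [0, 0, 0], "turn": [0, 0, 0], "hand": 30}
  ]
}}

```text
clock: 7.8
eef_pos: [541.8, -94.0, 41.9]
tool_rot: [3.141, -0.0, -0.353]
force: [0.1, 0.3, -3.9]
width: 38.8
```

>>> {"op": "play_rows", "data": {
  "targets": [
    {"slide": [0, 0, 0.6], "turn": [0, 0, 0], "hand": 30},
    {"slide": [0, 0, 0], "turn": [0, 0, 0], "hand": 30}
  ]
}}

```text
clock: 8.05
eef_pos: [541.9, -94.1, 41.5]
tool_rot: [3.141, -0.001, -0.353]
force: [-0.5, -0.2, -2.4]
width: 38.8
```

Starting to load; a touch more, then release.

>>> {"op": "play_rows", "data": {
  "targets": [
    {"slide": [0, 0, 0.6], "turn": [0, 0, 0], "hand": 30},
    {"slide": [0, 0, 0], "turn": [0, 0, 0], "hand": 45},
    {"slide": [0, 0, 0], "turn": [0, 0, 0], "hand": 65},
    {"slide": [0, 0, 0], "turn": [0, 0, 0], "hand": 75},
    {"slide": [0, 0, 0], "turn": [0, 0, 0], "hand": 75}
  ]
}}

```text
clock: 8.68
eef_pos: [541.9, -94.0, 40.7]
tool_rot: [3.141, -0.0, -0.353]
force: [0.2, -0.9, -0.2]
width: 75.2
```

>>> {"op": "play_rows", "data": {
  "targets": [
    {"slide": [0, 0, -20], "turn": [0, 0, 0], "hand": 75},
    {"slide": [0, 0, -40], "turn": [0, 0, 0], "hand": 80},
    {"slide": [0, 0, -50], "turn": [0, 0, 0], "hand": 85},
    {"slide": [0, 0, -30], "turn": [0, 0, 0], "hand": 85}
  ]
}}

```text
clock: 9.18
eef_pos: [542.5, -94.3, 183.0]
tool_rot: [-3.142, -0.003, -0.353]
force: [-0.5, 0.1, 0.1]
width: 84.9
```

```bash
python3 go.py 468 407.5 100 -98.8
```

```text
t 9.18 p [542.5 -94.3 183. ] yaw -20.2 w 84.9 F [-0.5  0.1  0.1] q7 0.11
slide now-frame [-243.5 -445.1   82.3] | turn [-0.1 -0.1 78.6] | slide in turned frame [-484.4  150.4   83. ]
```

>>> {"op": "play_rows", "data": {
  "targets": [
    {"slide": [-24, -44.5, 0], "turn": [0, 0, 0], "hand": 85},
    {"slide": [-24, -44.5, 0], "turn": [0, 0, 0], "hand": 85},
    {"slide": [-24, -44.5, 0], "turn": [0, 0, 0], "hand": 85},
    {"slide": [-24, -44.5, 0], "turn": [0, 0, 0], "hand": 85},
    {"slide": [-24, -44.5, 0], "turn": [0, 0, 0], "hand": 85}
  ]
}}

```text
clock: 9.8
eef_pos: [505.6, 157.9, 180.7]
tool_rot: [3.141, -0.001, -0.353]
force: [0.6, -1.2, -0.0]
width: 85.3
```

>>> {"op": "play_rows", "data": {
  "targets": [
    {"slide": [-24, -44.5, 0], "turn": [0, 0, 0], "hand": 85},
    {"slide": [-24, -44.5, 0], "turn": [0, 0, 0], "hand": 85},
    {"slide": [-24, -44.5, 0], "turn": [0, 0, 0], "hand": 85},
    {"slide": [-24, -44.5, 0], "turn": [0, 0, 0], "hand": 85},
    {"slide": [-24, -44.5, 0], "turn": [0, 0, 0], "hand": 85}
  ]
}}

```text
clock: 10.42
eef_pos: [469.7, 408.1, 180.4]
tool_rot: [3.141, -0.0, -0.353]
force: [0.2, -0.1, -0.1]
width: 84.5
```

```bash
python3 go.py 464.5 408.3 80 -98.8; python3 - <<'E'
from m import *
for n,b in(("top",(230,125,355,230)),("scene",(205,180,365,300))):
    p,d=get_image(n); cv2.imwrite(f"pics/g0_{n}.png",p); cv2.imwrite(f"pics/g_{n}.png",up(p,b,5))
E
```

```text
t 10.43 p [469.7 408.1 180.4] yaw -20.2 w 84.5 F [ 0.2 -0.1 -0.1] q7 -0.75
slide now-frame [ -5.    1.6 100.4] | turn [ 0.  -0.  78.6] | slide in turned frame [  0.6   5.2 100.4]
```

View pics/g_top.png

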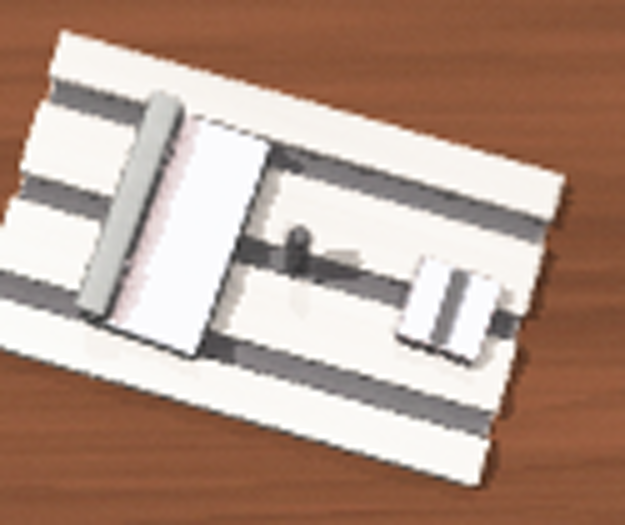

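View pics/g_scene.png

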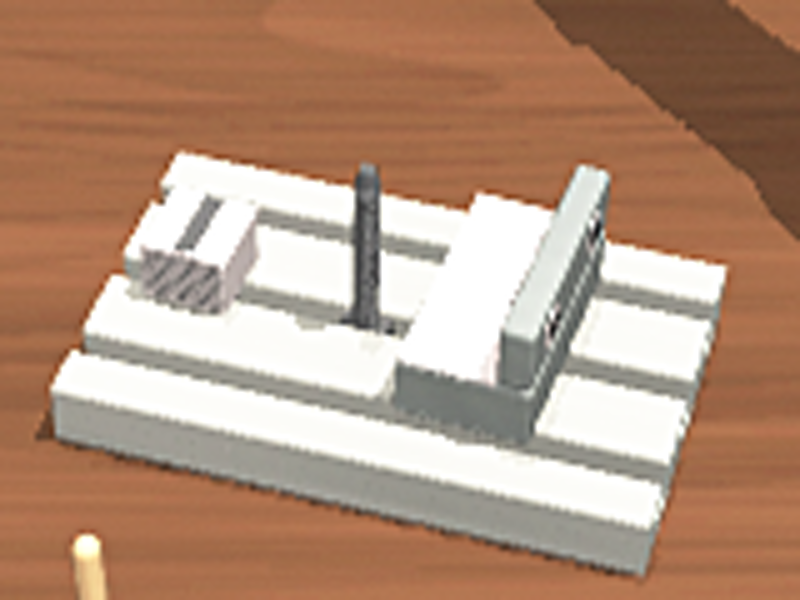

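```bash
python3 - <<'E'
from m import *
k=onz("top",unup([(425,254),(503,280),(476,364),(396,335)],(230,125),5),62)
k2=onz("scene",unup([(180,188),(260,210),(227,268),(142,243)],(205,180),5),62)
st=np.array([568,-22.8]);d=np.radians(69.7);dv=np.array([np.cos(d),np.sin(d)]);xv=np.array([dv[1],-dv[0]])
for q in(k,k2):
    c=q[:,:2].mean(0); e=np.diff(np.r_[q,q[:1]],axis=0)[:,:2]; print(c.round(1),np.linalg.norm(e,axis=1).round(1),(np.degrees(np.arctan2(e[:,1],e[:,0]))%90).round(1),"along",dv@(c-st),"lat",xv@(c-st))
E
```

```text
[541.2 -95.3] [39.5 42.7 40.7 41.6] [70.5 70.8 69.  69.1] along -77.27552498431048 lat 0.012496667930641952
[543.2 -94.4] [38.5 39.5 40.3 38.8] [68.3 70.2 67.4 67.5] along -75.71808361075855 lat 1.5488547440473233
```

>>> {"op": "play_rows", "data": {
  "targets": [
    {"slide": [0, 0, 5], "turn": [0, 0, 10], "hand": 85},
    {"slide": [0, 0, 5], "turn": [0, 0, 10], "hand": 85},
    {"slide": [0, 0, 5], "turn": [0, 0, 10], "hand": 85},
    {"slide": [0, 0, 5], "turn": [0, 0, 10], "hand": 85},
    {"slide": [0, 0, 5], "turn": [0, 0, 10], "hand": 85}
  ]
}}

```text
clock: 11.15
eef_pos: [470.2, 406.1, 155.2]
tool_rot: [3.141, -0.001, -1.231]
force: [0.4, -0.7, -0.3]
width: 84.9
```

>>> {"op": "play_rows", "data": {
  "targets": [
    {"slide": [0, 0, 10], "turn": [0, 0, 10], "hand": 85},
    {"slide": [0, 0, 10], "turn": [0, 0, 10], "hand": 85},
    {"slide": [0, 0, 10], "turn": [0, 0, 8.6], "hand": 85},
    {"slide": [0.6, 5, 40], "turn": [0, 0, 0], "hand": 85},
    {"slide": [0, 0, 20], "turn": [0, 0, 0], "hand": 85}
  ]
}}

```text
clock: 11.78
eef_pos: [463.7, 406.1, 63.5]
tool_rot: [3.139, -0.002, -1.724]
force: [0.4, -0.4, 0.4]
width: 84.8
```

```bash
python3 go.py 464.5 408.3 3 -98.8; python3 - <<'E'
from m import *
for n,b in(("top",(95,180,155,260)),("scene",(420,150,500,260))):
    p,d=get_image(n); cv2.imwrite(f"pics/i_{n}.png",up(p,b,5))
a=[cv2.imread(f"pics/i_{n}.png") for n in("top","scene")];h=min(x.shape[0] for x in a);cv2.imwrite("pics/i.png",np.hstack([x[:h] for x in a]))
E
```

```text
t 11.78 p [463.7 406.1  63.5] yaw -98.8 w 84.8 F [ 0.4 -0.4  0.4] q7 -1.74
slide now-frame [-2.4 -0.6 60.5] | turn [ 0.1 -0.1  0. ] | slide in turned frame [-2.3 -0.4 60.5]
```

View pics/i.png

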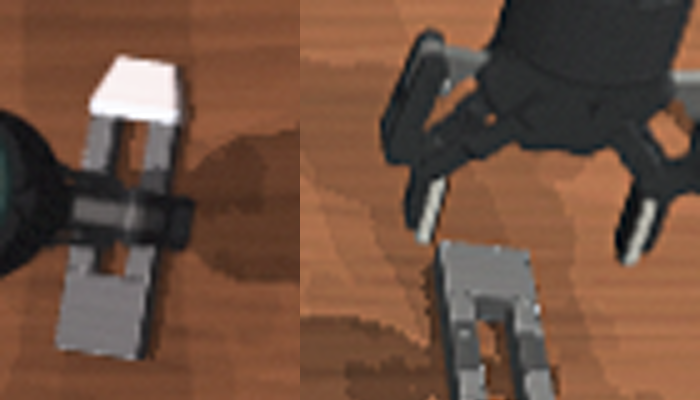

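>>> {"op": "play_rows", "data": {
  "targets": [
    {"slide": [-2, -0.5, 25], "turn": [0, 0, 0], "hand": 85},
    {"slide": [0, 0, 20], "turn": [0, 0, 0], "hand": 70},
    {"slide": [0, 0, 8], "turn": [0, 0, 0], "hand": 60},
    {"slide": [0, 0, 0], "turn": [0, 0, 0], "hand": 60}
  ]
}}

```text
clock: 12.38
eef_pos: [465.9, 408.1, 11.9]
tool_rot: [3.141, -0.001, -1.725]
force: [-0.4, 0.6, 0.7]
width: 59.8
```

```bash
python3 go.py 464.5 408.3 3 -98.8
```

```text
t 12.38 p [465.9 408.1  11.9] yaw -98.8 w 59.8 F [-0.4  0.6  0.7] q7 -1.7
slide now-frame [0.1 1.4 8.9] | turn [ 0.  -0.1 -0. ] | slide in turned frame [0.1 1.4 8.9]
```

>>> {"op": "play_rows", "data": {
  "targets": [
    {"slide": [0, 1, 5], "turn": [0, 0, 0], "hand": 60},
    {"slide": [0, 0, 3.5], "turn": [0, 0, 0], "hand": 60},
    {"slide": [0, 0, 0], "turn": [0, 0, 0], "hand": 50},
    {"slide": [0, 0, 0], "turn": [0, 0, 0], "hand": 35},
    {"slide": [0, 0, 0], "turn": [0, 0, 0], "hand": 35}
  ]
}}

```text
clock: 13.0
eef_pos: [465.2, 408.5, 4.5]
tool_rot: [-3.141, -0.0, -1.724]
force: [-0.4, -1.6, 4.2]
width: 42.0
```

>>> {"op": "play_rows", "data": {
  "targets": [
    {"slide": [0, 0, 0], "turn": [0, 0, 0], "hand": 35},
    {"slide": [0, 0, 0], "turn": [0, 0, 0], "hand": 35},
    {"slide": [0, 0, 0], "turn": [0, 0, 0], "hand": 35}
  ]
}}

```text
clock: 13.38
eef_pos: [465.2, 408.6, 4.5]
tool_rot: [-3.141, -0.0, -1.724]
force: [-0.9, -1.5, 5.6]
width: 42.2
```

>>> {"op": "play_rows", "data": {
  "targets": [
    {"slide": [0, 0, -8], "turn": [0, 0, 0], "hand": 35},
    {"slide": [0, 0, -20], "turn": [0, 0, 0], "hand": 35},
    {"slide": [0, 0, -35], "turn": [0, 0, 0], "hand": 35},
    {"slide": [0, 0, -30], "turn": [0, 0, 0], "hand": 35},
    {"slide": [0, 0, -30], "turn": [0, 0, 0], "hand": 35}
  ]
}}

```text
clock: 14.0
eef_pos: [464.7, 408.6, 128.7]
tool_rot: [-3.141, -0.0, -1.725]
force: [0.8, 0.7, -7.2]
width: 42.3
```

>>> {"op": "play_rows", "data": {
  "targets": [
    {"slide": [0, 0, -30], "turn": [0, 0, 0], "hand": 35},
    {"slide": [0, 0, 0], "turn": [0, 0, -10], "hand": 35},
    {"slide": [0, 0, 0], "turn": [0, 0, -10], "hand": 35},
    {"slide": [0, 0, 0], "turn": [0, 0, -10], "hand": 35},
    {"slide": [0, 0, 0], "turn": [0, 0, -10], "hand": 35}
  ]
}}

```text
clock: 14.62
eef_pos: [464.7, 408.3, 157.6]
tool_rot: [3.141, -0.001, -1.021]
force: [-0.4, 0.6, -7.0]
width: 42.2
```

>>> {"op": "play_rows", "data": {
  "targets": [
    {"slide": [0, 0, 0], "turn": [0, 0, -10], "hand": 35},
    {"slide": [0, 0, 0], "turn": [0, 0, -10], "hand": 35},
    {"slide": [0, 0, 0], "turn": [0, 0, -10], "hand": 35},
    {"slide": [0, 0, 0], "turn": [0, 0, -8.5], "hand": 35},
    {"slide": [0, 0, 0], "turn": [0, 0, 0], "hand": 35}
  ]
}}

```text
clock: 15.25
eef_pos: [465.1, 408.1, 157.6]
tool_rot: [3.141, -0.0, -0.357]
force: [-0.5, -0.5, -6.4]
width: 42.6
```

```bash
python3 go.py 557 -50 152 -20.3;  python3 - <<'E'
from m import *
P=[]
for n,b in(("top",(60,130,180,260)),("scene",(400,70,520,200))):
    p,d=get_image(n); cv2.imwrite(f"pics/j0_{n}.png",p); np.save(f"pics/j0_{n}.npy",d); P.append(up(p,b,3))
cv2.imwrite("pics/j.png",np.hstack(P))
E
```

```text
t 15.25 p [465.1 408.1 157.6] yaw -20.4 w 42.6 F [-0.5 -0.5 -6.4] q7 -0.74
slide now-frame [246.2 397.1   5.9] | turn [ 0.  -0.  -0.1] | slide in turned frame [245.1 397.8   5.6]
```

View pics/j.png

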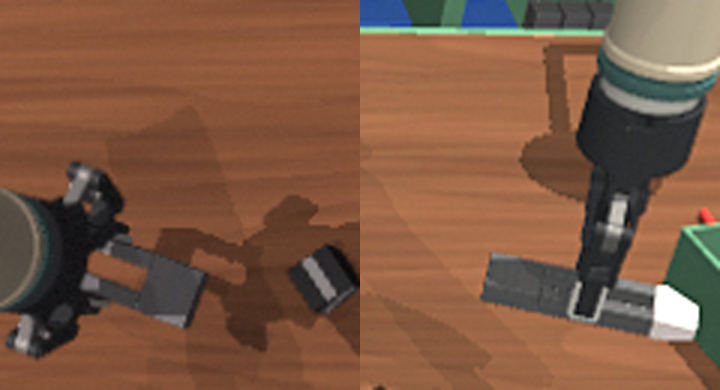

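```bash
python3 - <<'E'
from m import *
t=cv2.imread("pics/j0_top.png");s=cv2.imread("pics/j0_scene.png")
a=up(t,(100,205,135,245),14);b=up(s,(435,145,520,190),7)
cv2.imwrite("pics/k1.png",a);cv2.imwrite("pics/k2.png",b)
E
```

```text
(no output)
```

View pics/k1.png

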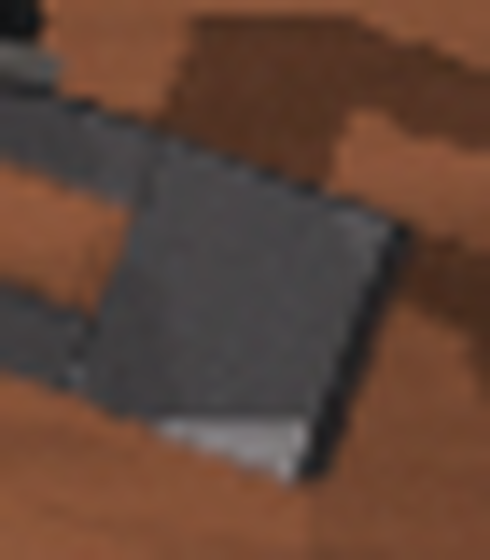

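View pics/k2.png

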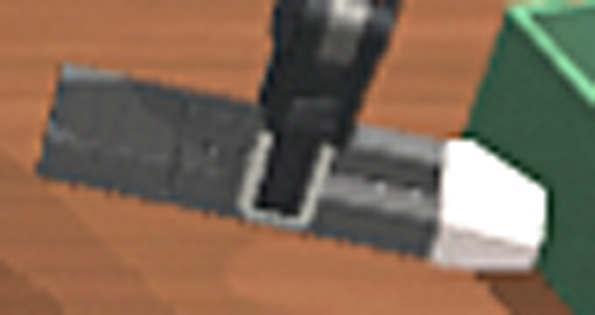

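```bash
python3 - <<'E'
from m import *
z=157.6-4.5+16
k=onz("top",unup([(394,224),(302,474),(0,90),(132,203)],(100,205),14),z)
print(k.round(1))
e=k[1]-k[0];print("tail len",np.linalg.norm(e),np.degrees(np.arctan2(e[1],e[0])))
e=k[2]-k[0];print("side ang",np.degrees(np.arctan2(e[1],e[0])))
m=(k[0]+k[1])/2; p=np.array([465.1,408.1]); d=np.radians(69.6); dv=np.array([np.cos(d),np.sin(d)]);xv=np.array([dv[1],-dv[0]])
v=m[:2]-p; print("tail rel tcp along",dv@v,"lat",xv@v)
q=onz("scene",unup([(62,65),(442,140),(546,190),(470,138)],(435,145),7),z); print(q.round(1))
q2=onz("scene",unup([(40,172),(435,258),(530,268)],(435,145),7),z-16); print(q2.round(1))
for q_ in (q,q2):
    e=q_[1]-q_[0];print("side",np.degrees(np.arctan2(e[1],e[0])), [ (round(dv@(w[:2]-p),1),round(xv@(w[:2]-p),1)) for w in q_])
E
```

```text
[[460.  333.2 169.1]
 [421.2 347.8 169.1]
 [481.9 397.6 169.1]
 [463.8 375.7 169.1]]
tail len 41.385844938969875 159.3957799944483
side ang 71.21553628444062
tail rel tcp along -71.89523000667346 lat 0.5962149736008431
[[420.9 348.2 169.1]
 [459.9 459.4 169.1]
 [485.6 483.9 169.1]
 [458.7 468.7 169.1]]
[[456.8 336.1 153.1]
 [499.6 449.2 153.1]
 [504.2 477.4 153.1]]
side 70.67686902373009 [(np.float64(-71.5), np.float64(-20.6)), (np.float64(46.3), np.float64(-22.8)), (np.float64(78.2), np.float64(-7.2)), (np.float64(54.6), np.float64(-27.1))]
side 69.28942047120479 [(np.float64(-70.4), np.float64(17.3)), (np.float64(50.6), np.float64(18.0)), (np.float64(78.6), np.float64(12.5))]
```

>>> {"op": "play_rows", "data": {
  "targets": [
    {"slide": [20, 32, 0], "turn": [0, 0, 0], "hand": 35},
    {"slide": [27, 44, 0], "turn": [0, 0, 0], "hand": 35},
    {"slide": [27, 44, 0], "turn": [0, 0, 0], "hand": 35},
    {"slide": [27, 44, 0], "turn": [0, 0, 0], "hand": 35},
    {"slide": [27, 44, 0], "turn": [0, 0, 0], "hand": 35}
  ]
}}

```text
clock: 15.98
eef_pos: [513.3, 167.5, 157.4]
tool_rot: [3.141, -0.001, -0.357]
force: [1.7, 0.7, -6.0]
width: 41.9
```

>>> {"op": "play_rows", "data": {
  "targets": [
    {"slide": [27, 44, 0], "turn": [0, 0, 0], "hand": 35},
    {"slide": [27, 44, 0], "turn": [0, 0, 0], "hand": 35},
    {"slide": [27, 44, 0], "turn": [0, 0, 0], "hand": 35},
    {"slide": [27, 44, 0], "turn": [0, 0, 0], "hand": 35},
    {"slide": [10, 12, 0], "turn": [0, 0, 0], "hand": 35}
  ]
}}

```text
clock: 16.6
eef_pos: [558.6, -53.8, 157.9]
tool_rot: [3.138, -0.003, -0.363]
force: [0.3, 0.3, -6.3]
width: 42.2
```

```bash
python3 go.py 558.2 -49.3 140 -20.3
```

```text
t 16.6 p [558.6 -53.8 157.9] yaw -20.8 w 42.2 F [ 0.3  0.3 -6.3] q7 0.03
slide now-frame [-2.  -4.1 17.9] | turn [ 0.2 -0.2 -0.5] | slide in turned frame [-1.9 -4.1 17.9]
```

>>> {"op": "play_rows", "data": {
  "targets": [
    {"slide": [-1.5, -4, 8], "turn": [0.1, -0.1, -0.3], "hand": 35},
    {"slide": [0, 0, 8], "turn": [0, 0, 0], "hand": 35},
    {"slide": [0, 0, 0], "turn": [0, 0, 0], "hand": 35},
    {"slide": [0, 0, 0], "turn": [0, 0, 0], "hand": 35}
  ]
}}

```text
clock: 17.1
eef_pos: [558.2, -42.8, 141.1]
tool_rot: [-3.14, 0.002, -0.348]
force: [0.7, -0.4, -6.9]
width: 42.2
```

```bash
python3 go.py 558.2 -49.3 125 -20.3;  python3 - <<'E'
from m import *
for n,b in(("top",(230,125,350,225)),("scene",(210,165,340,275))):
    p,d=get_image(n); cv2.imwrite(f"pics/l0_{n}.png",p); cv2.imwrite(f"pics/l_{n}.png",up(p,b,6)[:600])
E
```

```text
t 17.1 p [558.2 -42.8 141.1] yaw -19.9 w 42.2 F [ 0.7 -0.4 -6.9] q7 0.04
slide now-frame [ 2.2  6.2 16.1] | turn [-0.1  0.1  0.4] | slide in turned frame [ 2.2  6.1 16.1]
```

View pics/l_top.png

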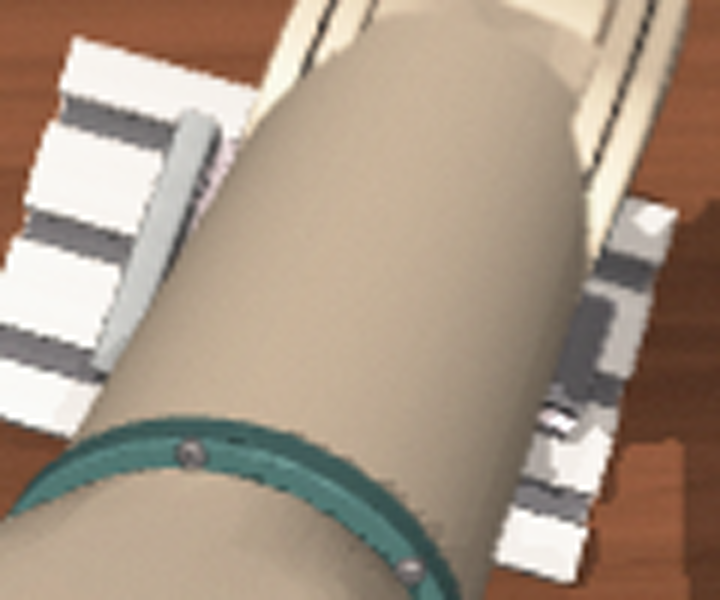

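View pics/l_scene.png

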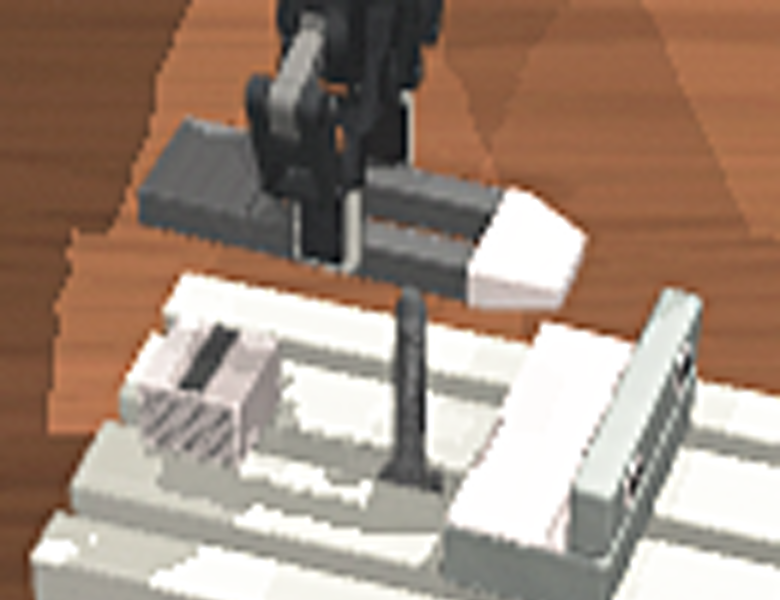

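>>> {"op": "play_rows", "data": {
  "targets": [
    {"slide": [2.1, 6.1, 8], "turn": [-0.1, 0.1, 0.3], "hand": 35},
    {"slide": [0, 0, 0], "turn": [0, 0, 0], "hand": 35},
    {"slide": [0, 0, 0], "turn": [0, 0, 0], "hand": 35},
    {"slide": [0, 0, 0], "turn": [0, 0, 0], "hand": 35}
  ]
}}

```text
clock: 17.7
eef_pos: [558.3, -50.1, 133.2]
tool_rot: [3.141, -0.0, -0.354]
force: [0.0, 0.2, -6.6]
width: 42.2
```

```bash
python3 go.py 558.2 -49.3 125 -20.3;  python3 - <<'E'
from m import *
for n,b in(("scene",(220,170,320,255)),):
    p,d=get_image(n); cv2.imwrite(f"pics/n0_{n}.png",p); cv2.imwrite(f"pics/n_{n}.png",up(p,b,7)[:600])
E
```

```text
t 17.7 p [558.3 -50.1 133.2] yaw -20.3 w 42.2 F [ 0.   0.2 -6.6] q7 0.05
slide now-frame [-0.3 -0.8  8.2] | turn [ 0. -0. -0.] | slide in turned frame [-0.3 -0.7  8.2]
```

View pics/n_scene.png

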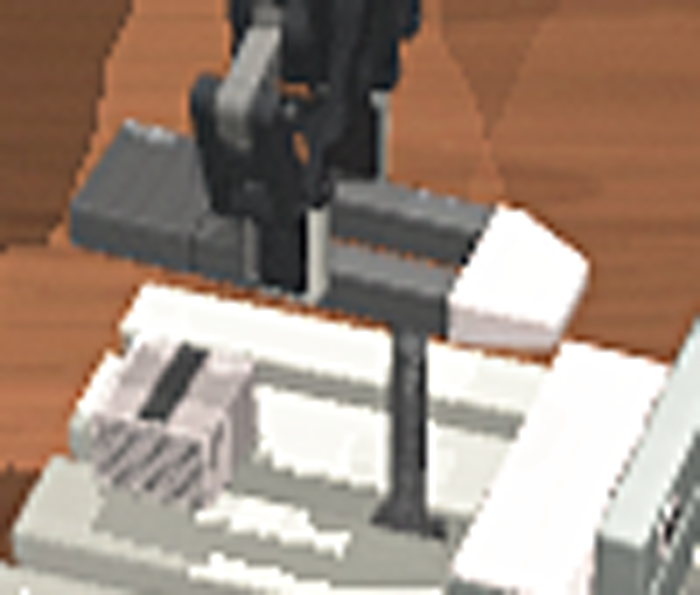

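```bash
python3 - <<'E'
from m import *
st=np.array([568.2,-22.8]);d=np.radians(69.7);dv=np.array([np.cos(d),np.sin(d)]);xv=np.array([dv[1],-dv[0]])
f=lambda q:[(round(dv@(w[:2]-st),1),round(xv@(w[:2]-st),1)) for w in q]
zb=133.2-4.5
print("near bottom",f(onz("scene",unup([(72,241),(450,341),(552,347)],(220,170),7),zb)))
print("near top",f(onz("scene",unup([(75,203),(462,262),(585,260)],(220,170),7),zb+16)))
print("far top",f(onz("scene",unup([(128,122),(495,207)],(220,170),7),zb+16)))
print("stud tip prev",f(onz("scene",[[278.1,212.7]],118)))
s=cv2.imread("pics/scene0.png"); 
E
```

```text
near bottom [(np.float64(-100.8), np.float64(19.3)), (np.float64(19.6), np.float64(21.5)), (np.float64(48.1), np.float64(13.5))]
near top [(np.float64(-98.7), np.float64(20.1)), (np.float64(17.0), np.float64(4.7)), (np.float64(50.2), np.float64(-8.9))]
far top [(np.float64(-99.1), np.float64(-20.8)), (np.float64(17.9), np.float64(-22.3))]
stud tip prev [(np.float64(-1.2), np.float64(-2.1))]
```

>>> {"op": "play_rows", "data": {
  "targets": [
    {"slide": [-0.6, -0.7, 6], "turn": [0, 0, 0], "hand": 35},
    {"slide": [0, 0, 5], "turn": [0, 0, 0], "hand": 35},
    {"slide": [0, 0, 5], "turn": [0, 0, 0], "hand": 35},
    {"slide": [0, 0, 0], "turn": [0, 0, 0], "hand": 35}
  ]
}}

```text
clock: 18.25
eef_pos: [557.4, -49.2, 116.6]
tool_rot: [3.141, 0.001, -0.354]
force: [-0.8, 0.8, -6.8]
width: 42.0
```

```bash
python3 go.py 558.0 -49.3 67 -20.3;  python3 - <<'E'
from m import *
for n,b in(("scene",(220,170,320,255)),):
    p,d=get_image(n); cv2.imwrite(f"pics/o0_{n}.png",p); cv2.imwrite(f"pics/o_{n}.png",up(p,b,7)[:600])
E
```

```text
t 18.25 p [557.4 -49.2 116.6] yaw -20.3 w 42.0 F [-0.8  0.8 -6.8] q7 0.07
slide now-frame [ 0.6 -0.2 49.6] | turn [ 0.  0. -0.] | slide in turned frame [ 0.6 -0.1 49.6]
```

View pics/o_scene.png

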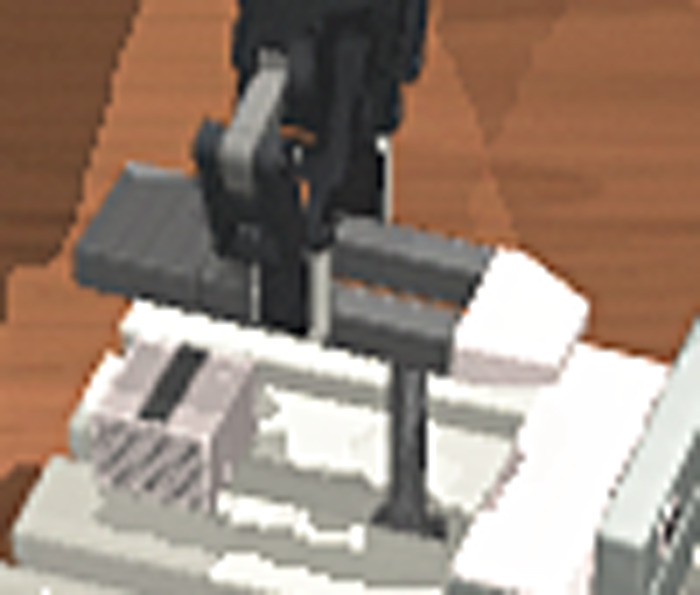

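>>> {"op": "play_rows", "data": {
  "targets": [
    {"slide": [0.3, 0, 6], "turn": [0, 0, 0], "hand": 35},
    {"slide": [0, 0, 6], "turn": [0, 0, 0], "hand": 35},
    {"slide": [0, 0, 6], "turn": [0, 0, 0], "hand": 35},
    {"slide": [0, 0, 6], "turn": [0, 0, 0], "hand": 35}
  ]
}}

```text
clock: 18.8
eef_pos: [558.1, -49.4, 92.7]
tool_rot: [3.141, -0.0, -0.354]
force: [-0.8, 0.7, -6.5]
width: 41.9
```

>>> {"op": "play_rows", "data": {
  "targets": [
    {"slide": [0, 0, 6], "turn": [0, 0, 0], "hand": 35},
    {"slide": [0, 0, 6], "turn": [0, 0, 0], "hand": 35},
    {"slide": [0, 0, 4], "turn": [0, 0, 0], "hand": 35},
    {"slide": [0, 0, 0], "turn": [0, 0, 0], "hand": 35}
  ]
}}

```text
clock: 19.3
eef_pos: [557.9, -49.4, 76.8]
tool_rot: [3.141, 0.0, -0.354]
force: [0.9, 0.9, -6.4]
width: 42.1
```

```bash
python3 go.py 558.0 -49.3 66.5 -20.3;  python3 - <<'E'
from m import *
for n,b in(("scene",(220,170,320,255)),):
    p,d=get_image(n); cv2.imwrite(f"pics/p0_{n}.png",p); cv2.imwrite(f"pics/p_{n}.png",up(p,b,7)[:600])
E
```

```text
t 19.3 p [557.9 -49.4  76.8] yaw -20.3 w 42.1 F [ 0.9  0.9 -6.4] q7 0.09
slide now-frame [ 0.1 -0.1 10.3] | turn [ 0.  0. -0.] | slide in turned frame [ 0.1 -0.1 10.3]
```

View pics/p_scene.png

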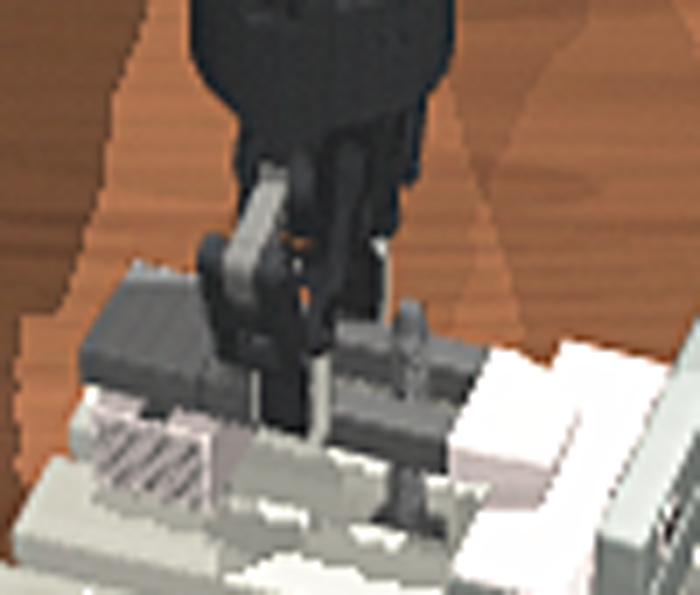

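>>> {"op": "play_rows", "data": {
  "targets": [
    {"slide": [0, 0, 3], "turn": [0, 0, 0], "hand": 35},
    {"slide": [0, 0, 3], "turn": [0, 0, 0], "hand": 35},
    {"slide": [0, 0, 1.5], "turn": [0, 0, 0], "hand": 35},
    {"slide": [0, 0, 1], "turn": [0, 0, 0], "hand": 35},
    {"slide": [0, 0, 0], "turn": [0, 0, 0], "hand": 35}
  ]
}}

```text
clock: 19.98
eef_pos: [558.1, -49.4, 68.6]
tool_rot: [3.141, -0.0, -0.354]
force: [0.4, -0.2, -7.1]
width: 42.3
```

>>> {"op": "play_rows", "data": {
  "targets": [
    {"slide": [0, 0, 0.6], "turn": [0, 0, 0], "hand": 35},
    {"slide": [0, 0, 0.6], "turn": [0, 0, 0], "hand": 35},
    {"slide": [0, 0, 0], "turn": [0, 0, 0], "hand": 35}
  ]
}}

```text
clock: 20.35
eef_pos: [558.1, -49.4, 67.4]
tool_rot: [3.141, -0.0, -0.354]
force: [0.4, -0.3, -7.1]
width: 42.1
```

>>> {"op": "play_rows", "data": {
  "targets": [
    {"slide": [0, 0, 0.6], "turn": [0, 0, 0], "hand": 35},
    {"slide": [0, 0, 0.4], "turn": [0, 0, 0], "hand": 35},
    {"slide": [0, 0, 0], "turn": [0, 0, 0], "hand": 35}
  ]
}}

```text
clock: 20.72
eef_pos: [558.2, -49.4, 66.5]
tool_rot: [3.141, -0.0, -0.354]
force: [-0.4, -0.1, -6.0]
width: 42.4
```

>>> {"op": "play_rows", "data": {
  "targets": [
    {"slide": [0, 0, 0.5], "turn": [0, 0, 0], "hand": 35},
    {"slide": [0, 0, 0], "turn": [0, 0, 0], "hand": 35}
  ]
}}

```text
clock: 20.98
eef_pos: [558.2, -49.4, 66.5]
tool_rot: [3.142, -0.001, -0.354]
force: [-1.6, 0.4, 1.4]
width: 41.9
```

>>> {"op": "play_rows", "data": {
  "targets": [
    {"slide": [0, 0, 0], "turn": [0, 0, 0], "hand": 46},
    {"slide": [0, 0, 0], "turn": [0, 0, 0], "hand": 55},
    {"slide": [0, 0, 0], "turn": [0, 0, 0], "hand": 70},
    {"slide": [0, 0, 0], "turn": [0, 0, 0], "hand": 70}
  ]
}}

```text
clock: 21.48
eef_pos: [558.3, -49.5, 66.0]
tool_rot: [3.141, -0.001, -0.354]
force: [0.5, 0.6, 0.1]
width: 70.2
```

>>> {"op": "play_rows", "data": {
  "targets": [
    {"slide": [0, 0, -15], "turn": [0, 0, 0], "hand": 70},
    {"slide": [0, 0, -35], "turn": [0, 0, 0], "hand": 80},
    {"slide": [0, 0, -40], "turn": [0, 0, 0], "hand": 85},
    {"slide": [0, 0, -30], "turn": [0, 0, 0], "hand": 85}
  ]
}}

```text
clock: 21.98
eef_pos: [558.7, -49.6, 188.7]
tool_rot: [-3.141, -0.003, -0.355]
force: [-0.3, -0.9, -0.5]
width: 84.9
```

```bash
python3 go.py 618 -273 80 -20.3
```

```text
t 21.98 p [558.7 -49.6 188.7] yaw -20.3 w 84.9 F [-0.3 -0.9 -0.5] q7 0.02
slide now-frame [132.9 188.9 109. ] | turn [-0.  -0.1 -0. ] | slide in turned frame [133.2 188.9 108.7]
```

>>> {"op": "play_rows", "data": {
  "targets": [
    {"slide": [26.5, 37.8, 0], "turn": [0, 0, 0], "hand": 85},
    {"slide": [26.5, 37.8, 0], "turn": [0, 0, 0], "hand": 85},
    {"slide": [26.5, 37.8, 10], "turn": [0, 0, 0], "hand": 85},
    {"slide": [26.5, 37.8, 30], "turn": [0, 0, 0], "hand": 85},
    {"slide": [26.5, 37.8, 30], "turn": [0, 0, 0], "hand": 85}
  ]
}}

```text
clock: 22.6
eef_pos: [617.7, -274.1, 116.8]
tool_rot: [3.141, -0.002, -0.354]
force: [0.6, 0.5, 0.7]
width: 84.8
```

>>> {"op": "play_rows", "data": {
  "targets": [
    {"slide": [0, 0, 20], "turn": [0, 0, 0], "hand": 85},
    {"slide": [0, 0, 20], "turn": [0, 0, 0], "hand": 85},
    {"slide": [0, 0, 0], "turn": [0, 0, 0], "hand": 85},
    {"slide": [0, 0, 0], "turn": [0, 0, 0], "hand": 85}
  ]
}}

```text
clock: 23.1
eef_pos: [617.7, -271.6, 77.0]
tool_rot: [3.142, -0.002, -0.353]
force: [-1.2, -0.6, 1.3]
width: 84.9
```

```bash
python3 go.py 618.3 -273 30 -20.3;  python3 - <<'E'
from m import *
for n,b in(("top",(235,125,355,225)),("scene",(205,180,345,280))):
    p,d=get_image(n); cv2.imwrite(f"pics/q0_{n}.png",p); cv2.imwrite(f"pics/q_{n}.png",up(p,b,6 if n=="top" else 5)[:600])
    b2=(350,120,420,190) if n=="top" else (120,210,210,300)
    cv2.imwrite(f"pics/qs_{n}.png",up(p,b2,5))
a=[cv2.imread(f"pics/qs_{n}.png") for n in("top","scene")];h=min(x.shape[0] for x in a);cv2.imwrite("pics/qs.png",np.hstack([x[:h] for x in a]))
E
```

```text
t 23.1 p [ 617.7 -271.6   77. ] yaw -20.2 w 84.9 F [-1.2 -0.6  1.3] q7 0.35
slide now-frame [ 1.   1.1 47.1] | turn [ 0.  -0.1  0.1] | slide in turned frame [ 1.1  1.1 47. ]
```

View pics/q_top.png

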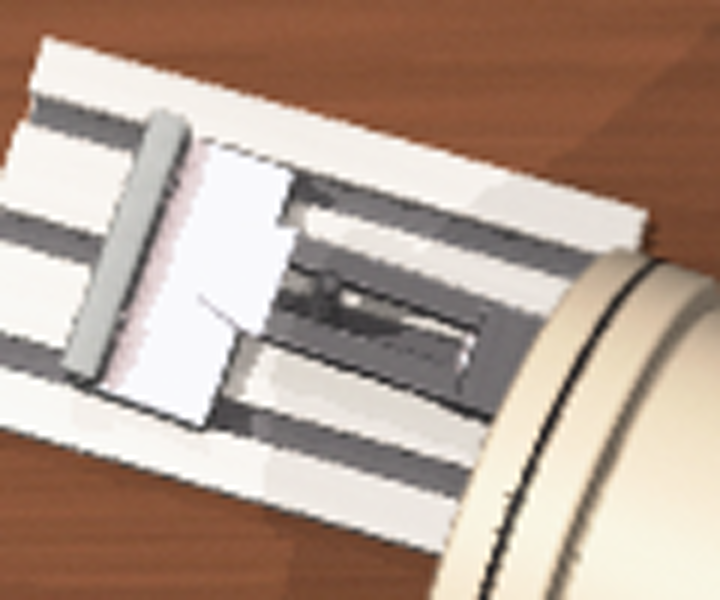

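View pics/q_scene.png

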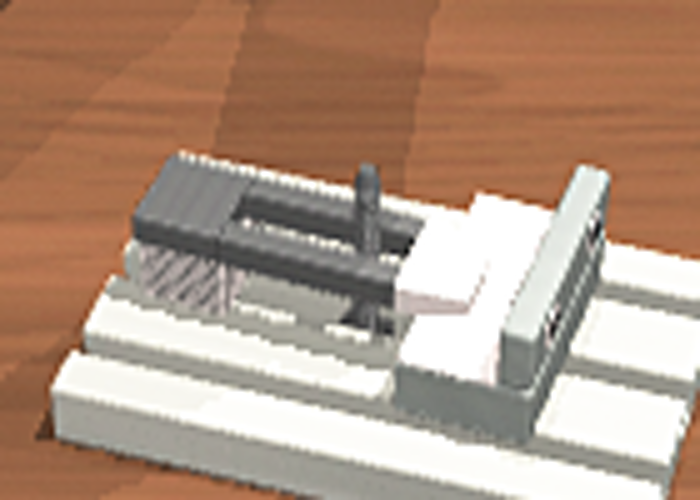

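View pics/qs.png

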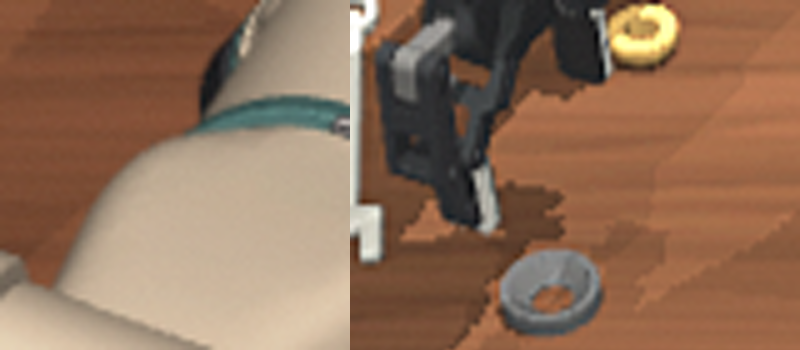

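>>> {"op": "play_rows", "data": {
  "targets": [
    {"slide": [0.8, 1, 25], "turn": [0, 0, 0], "hand": 85},
    {"slide": [0, 0, 25], "turn": [0, 0, 0], "hand": 70},
    {"slide": [0, 0, 12], "turn": [0, 0, 0], "hand": 60},
    {"slide": [0, 0, 0], "turn": [0, 0, 0], "hand": 60}
  ]
}}

```text
clock: 23.7
eef_pos: [617.1, -273.6, 13.9]
tool_rot: [3.141, 0.0, -0.354]
force: [-0.1, -0.1, -0.4]
width: 59.8
```

```bash
python3 go.py 618.3 -273 2.5 -20.3
```

```text
t 23.7 p [ 617.1 -273.6   13.9] yaw -20.3 w 59.8 F [-0.1 -0.1 -0.4] q7 0.37
slide now-frame [ 0.9 -1.  11.4] | turn [0. 0. 0.] | slide in turned frame [ 0.9 -1.  11.4]
```

>>> {"op": "play_rows", "data": {
  "targets": [
    {"slide": [0.6, -0.6, 6], "turn": [0, 0, 0], "hand": 60},
    {"slide": [0, 0, 4.5], "turn": [0, 0, 0], "hand": 60},
    {"slide": [0, 0, 0], "turn": [0, 0, 0], "hand": 50},
    {"slide": [0, 0, 0], "turn": [0, 0, 0], "hand": 33},
    {"slide": [0, 0, 0], "turn": [0, 0, 0], "hand": 33}
  ]
}}

```text
clock: 24.32
eef_pos: [618.2, -273.7, 4.4]
tool_rot: [3.141, -0.001, -0.354]
force: [-1.8, 0.7, 5.6]
width: 37.5
```

>>> {"op": "play_rows", "data": {
  "targets": [
    {"slide": [0, 0, 0], "turn": [0, 0, 0], "hand": 33},
    {"slide": [0, 0, 0], "turn": [0, 0, 0], "hand": 33},
    {"slide": [0, 0, 0], "turn": [0, 0, 0], "hand": 33}
  ]
}}

```text
clock: 24.7
eef_pos: [618.2, -273.7, 4.5]
tool_rot: [3.141, -0.001, -0.354]
force: [-1.8, 0.6, 6.0]
width: 36.9
```

```bash
python3 go.py 568.2 -22.8 150 -20.3;  python3 - <<'E'
from m import *
p,d=get_image("scene"); cv2.imwrite(f"pics/r.png",up(p,(120,210,210,300),6))
E
```

```text
t 24.7 p [ 618.2 -273.7    4.5] yaw -20.3 w 36.9 F [-1.8  0.6  6. ] q7 0.37
slide now-frame [-133.8 -217.9 -145.7] | turn [ 0.  -0.1 -0. ] | slide in turned frame [-133.9 -218.  -145.5]
```

View pics/r.png

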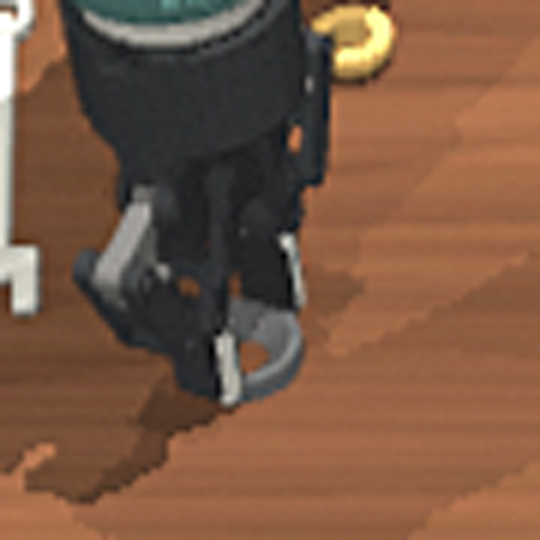

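>>> {"op": "play_rows", "data": {
  "targets": [
    {"slide": [0, 0, -8], "turn": [0, 0, 0], "hand": 33},
    {"slide": [0, 0, -20], "turn": [0, 0, 0], "hand": 33},
    {"slide": [0, 0, -40], "turn": [0, 0, 0], "hand": 33},
    {"slide": [0, 0, 0], "turn": [0, 0, 0], "hand": 33}
  ]
}}

```text
clock: 25.25
eef_pos: [620.8, -275.2, 76.3]
tool_rot: [3.14, -0.008, -0.354]
force: [0.3, -0.2, -0.5]
width: 37.4
```

```bash
python3 go.py 568.2 -22.8 150 -20.3;  python3 - <<'E'
from m import *
p,d=get_image("scene"); cv2.imwrite(f"pics/r2.png",up(p,(120,190,210,280),6))
E
```

```text
t 25.25 p [ 620.8 -275.2   76.3] yaw -20.3 w 37.4 F [ 0.3 -0.2 -0.5] q7 0.35
slide now-frame [-136.3 -218.4  -75.2] | turn [ 0.1 -0.5 -0. ] | slide in turned frame [-136.9 -218.5  -73.7]
```

View pics/r2.png

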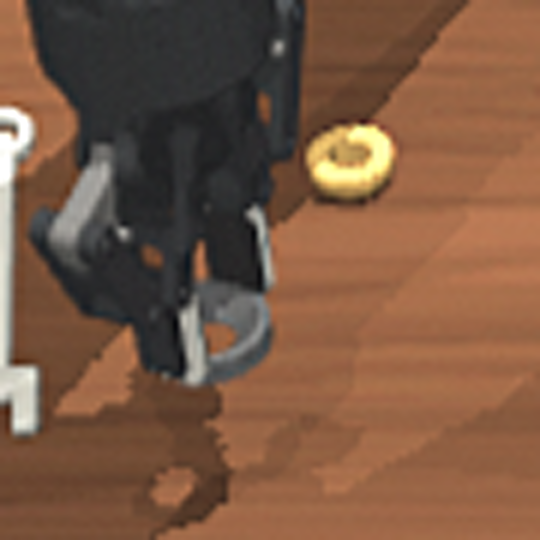

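```bash
python3 - <<'E'
from m import *
c=np.array([620.8,-275.2]); th=np.linspace(0,2*np.pi,73)
for z in(72,82):
    P=np.c_[c[0]+21*np.cos(th),c[1]+21*np.sin(th),np.full(73,z)]
    q=proj("scene",P); k=(q-np.array([120,190])+.5)*6-.5
    print(z,"u",k[:,0].min().round(),k[:,0].max().round(),"v",k[:,1].min().round(),k[:,1].max().round(), proj("scene",[[c[0],c[1],z]]).round(1))
y=np.radians(-20.3)
for w in(-21,21):
  X=[c[0]+w*np.cos(y),c[1]+w*np.sin(y),77]; print((proj("scene",X)-np.array([120,190])+.5)*6)
E
```

```text
72 u 152.0 277.0 v 299.0 386.0 [[155.3 246.5]]
82 u 148.0 273.0 v 278.0 365.0 [[154.7 243.1]]
[[243.40973403 291.80045905]]
[[181.82539731 372.88357564]]
```

>>> {"op": "play_rows", "data": {
  "targets": [
    {"slide": [0, 0, -40], "turn": [0, 0, 0], "hand": 33},
    {"slide": [-23, -36, -34], "turn": [0, 0, 0], "hand": 33},
    {"slide": [-23, -36, 0], "turn": [0, 0, 0], "hand": 33},
    {"slide": [-23, -36, 0], "turn": [0, 0, 0], "hand": 33},
    {"slide": [-23, -36, 0], "turn": [0, 0, 0], "hand": 33}
  ]
}}

```text
clock: 25.92
eef_pos: [580.7, -104.8, 145.0]
tool_rot: [3.141, 0.001, -0.354]
force: [-0.2, 0.2, -0.6]
width: 37.3
```

>>> {"op": "play_rows", "data": {
  "targets": [
    {"slide": [-23, -36, 0], "turn": [0, 0, 0], "hand": 33},
    {"slide": [-19, -36, 0], "turn": [0, 0, 0], "hand": 33},
    {"slide": [0, 0, 0], "turn": [0, 0, 0], "hand": 33},
    {"slide": [0, 0, 0], "turn": [0, 0, 0], "hand": 33}
  ]
}}

```text
clock: 26.42
eef_pos: [567.0, -24.9, 145.2]
tool_rot: [3.14, 0.0, -0.354]
force: [-0.3, 0.1, -1.2]
width: 37.3
```

```bash
python3 go.py 568.2 -22.8 130 -20.3;  python3 - <<'E'
from m import *
p,d=get_image("scene"); cv2.imwrite(f"pics/s.png",up(p,(235,160,325,250),6))
E
```

```text
t 26.43 p [567.  -24.9 145.2] yaw -20.3 w 37.3 F [-0.3  0.1 -1.2] q7 0.01
slide now-frame [ 0.4 -2.4 15.2] | turn [ 0.1  0.  -0. ] | slide in turned frame [ 0.4 -2.4 15.2]
```

View pics/s.png

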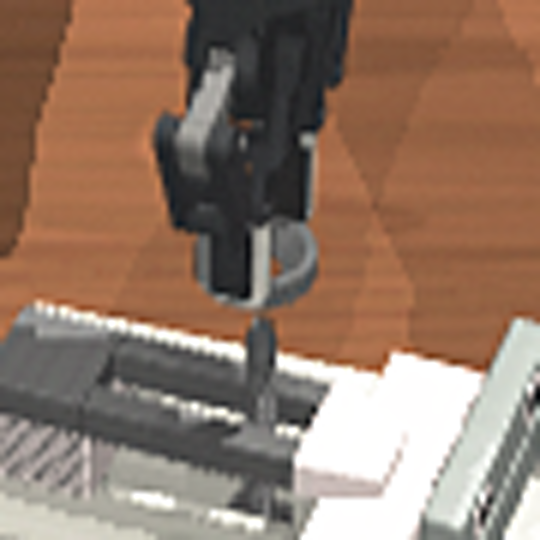

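```bash
python3 - <<'E'
from m import *
print(proj("scene",[[568.2,-22.8,118],[566.2,-22.8,118]]),proj("top",[[568.2,-22.8,118]]), unup([(120,147)],(280,160),12))
# ring vertical extents predicted
th=np.linspace(0,2*np.pi,73)
for z in(140.7,150.7):
    P=np.c_[567+21*np.cos(th),-24.9+21*np.sin(th),np.full(73,z)]
    k=(proj("scene",P)-np.array([235,160])+.5)*6-.5
    print(z,k.min(0).round(),k.max(0).round())
p=cv2.imread("pics/q0_top.png"); cv2.imwrite("pics/t1.png",up(p,(270,155,320,200),12))
E
```

```text
[[278.31896379 213.45272433]
 [278.31127384 212.81893989]] [[289.65933127 171.88835293]] [[289.54166667 171.79166667]]
140.7 [196. 232.] [318. 311.]
150.7 [196. 210.] [319. 289.]
```

View pics/t1.png

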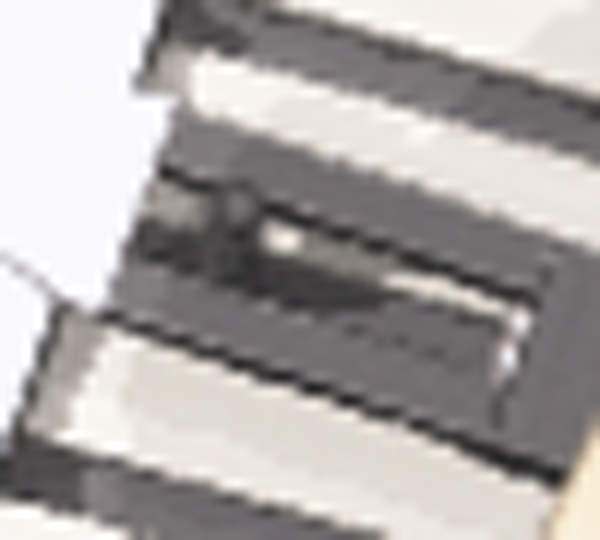

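>>> {"op": "play_rows", "data": {
  "targets": [
    {"slide": [0.4, -2.3, 5], "turn": [0.1, 0, 0], "hand": 33},
    {"slide": [0, 0, 5], "turn": [0, 0, 0], "hand": 33},
    {"slide": [0, 0, 0], "turn": [0, 0, 0], "hand": 33},
    {"slide": [0, 0, 0], "turn": [0, 0, 0], "hand": 33}
  ]
}}

```text
clock: 26.98
eef_pos: [568.4, -22.7, 135.4]
tool_rot: [-3.14, -0.0, -0.355]
force: [0.2, -0.5, -0.0]
width: 37.2
```

```bash
python3 go.py 568.2 -22.8 120 -20.3;  python3 - <<'E'
from m import *
p,d=get_image("scene"); cv2.imwrite(f"pics/s2.png",up(p,(235,160,325,250),6))
E
```

```text
t 26.98 p [568.4 -22.7 135.4] yaw -20.3 w 37.2 F [ 0.2 -0.5 -0. ] q7 0.02
slide now-frame [-0.2  0.2 15.4] | turn [-0.1 -0.  -0. ] | slide in turned frame [-0.2  0.2 15.4]
```

View pics/s2.png

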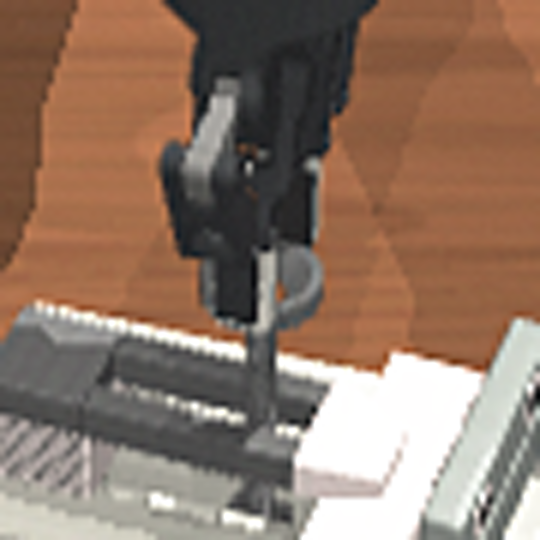

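>>> {"op": "play_rows", "data": {
  "targets": [
    {"slide": [-0.1, 0, 5], "turn": [0, 0, 0], "hand": 33},
    {"slide": [0, 0, 5], "turn": [0, 0, 0], "hand": 33},
    {"slide": [0, 0, 4], "turn": [0, 0, 0], "hand": 33},
    {"slide": [0, 0, 0], "turn": [0, 0, 0], "hand": 33}
  ]
}}

```text
clock: 27.52
eef_pos: [568.0, -22.3, 121.0]
tool_rot: [-3.141, 0.001, -0.354]
force: [0.3, 0.1, -0.3]
width: 36.9
```

>>> {"op": "play_rows", "data": {
  "targets": [
    {"slide": [0, 0, 3], "turn": [0, 0, 0], "hand": 33},
    {"slide": [0, 0, 3], "turn": [0, 0, 0], "hand": 33},
    {"slide": [0, 0, 3], "turn": [0, 0, 0], "hand": 33},
    {"slide": [0, 0, 0], "turn": [0, 0, 0], "hand": 33}
  ]
}}

```text
clock: 28.02
eef_pos: [568.2, -22.3, 112.2]
tool_rot: [-3.14, 0.0, -0.354]
force: [-0.4, 0.3, -1.4]
width: 37.3
```

```bash
python3 go.py 568.2 -22.8 82.5 -20.3;  python3 - <<'E'
from m import *
p,d=get_image("scene"); cv2.imwrite(f"pics/s3.png",up(p,(235,160,325,250),6))
E
```

```text
t 28.02 p [568.2 -22.3 112.2] yaw -20.3 w 37.3 F [-0.4  0.3 -1.4] q7 0.03
slide now-frame [ 0.2  0.5 29.7] | turn [-0.1  0.  -0. ] | slide in turned frame [ 0.2  0.5 29.7]
```

View pics/s3.png

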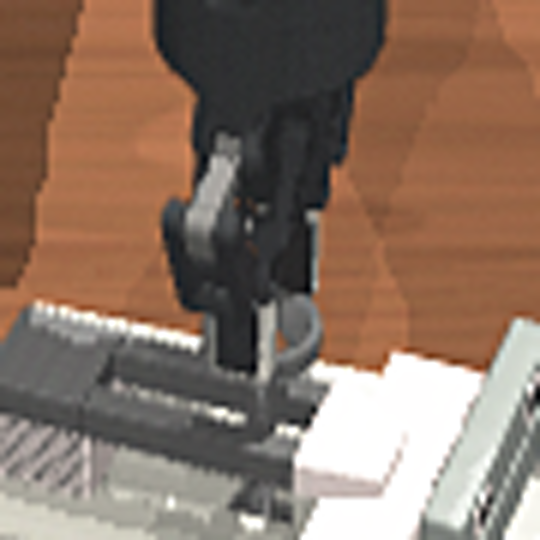

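>>> {"op": "play_rows", "data": {
  "targets": [
    {"slide": [0.1, 0.4, 5], "turn": [0, 0, 0], "hand": 33},
    {"slide": [0, 0, 6], "turn": [0, 0, 0], "hand": 33},
    {"slide": [0, 0, 6], "turn": [0, 0, 0], "hand": 33},
    {"slide": [0, 0, 5], "turn": [0, 0, 0], "hand": 33},
    {"slide": [0, 0, 0], "turn": [0, 0, 0], "hand": 33}
  ]
}}

```text
clock: 28.7
eef_pos: [568.0, -22.7, 89.9]
tool_rot: [-3.141, 0.001, -0.354]
force: [-0.1, 0.4, -1.4]
width: 37.2
```

>>> {"op": "play_rows", "data": {
  "targets": [
    {"slide": [0, 0, 3], "turn": [0, 0, 0], "hand": 33},
    {"slide": [0, 0, 2], "turn": [0, 0, 0], "hand": 33},
    {"slide": [0, 0, 0.5], "turn": [0, 0, 0], "hand": 33},
    {"slide": [0, 0, 0], "turn": [0, 0, 0], "hand": 33}
  ]
}}

```text
clock: 29.2
eef_pos: [568.4, -22.7, 85.0]
tool_rot: [-3.14, -0.0, -0.354]
force: [-0.1, 0.9, -0.5]
width: 37.0
```

>>> {"op": "play_rows", "data": {
  "targets": [
    {"slide": [0, 0, 1], "turn": [0, 0, 0], "hand": 33},
    {"slide": [0, 0, 0.6], "turn": [0, 0, 0], "hand": 33},
    {"slide": [0, 0, 0], "turn": [0, 0, 0], "hand": 33}
  ]
}}

```text
clock: 29.58
eef_pos: [568.3, -22.7, 83.3]
tool_rot: [-3.14, -0.0, -0.354]
force: [0.5, 0.3, -0.1]
width: 36.9
```

>>> {"op": "play_rows", "data": {
  "targets": [
    {"slide": [0, 0, 0.6], "turn": [0, 0, 0], "hand": 33},
    {"slide": [0, 0, 0], "turn": [0, 0, 0], "hand": 33}
  ]
}}

```text
clock: 29.82
eef_pos: [568.3, -22.7, 82.7]
tool_rot: [-3.14, -0.0, -0.354]
force: [-0.3, -0.5, -0.5]
width: 37.1
```

>>> {"op": "play_rows", "data": {
  "targets": [
    {"slide": [0, 0, 0.5], "turn": [0, 0, 0], "hand": 33},
    {"slide": [0, 0, 0], "turn": [0, 0, 0], "hand": 33}
  ]
}}

```text
clock: 30.08
eef_pos: [568.4, -22.7, 82.4]
tool_rot: [-3.14, -0.0, -0.354]
force: [-1.2, 0.8, 2.0]
width: 37.1
```

>>> {"op": "play_rows", "data": {
  "targets": [
    {"slide": [0, 0, 0], "turn": [0, 0, 0], "hand": 45},
    {"slide": [0, 0, 0], "turn": [0, 0, 0], "hand": 55},
    {"slide": [0, 0, 0], "turn": [0, 0, 0], "hand": 65},
    {"slide": [0, 0, 0], "turn": [0, 0, 0], "hand": 70}
  ]
}}

```text
clock: 30.58
eef_pos: [568.3, -22.7, 82.2]
tool_rot: [-3.14, -0.0, -0.354]
force: [-0.6, 0.6, 0.4]
width: 70.2
```

>>> {"op": "play_rows", "data": {
  "targets": [
    {"slide": [0, 0, -15], "turn": [0, 0, 0], "hand": 70},
    {"slide": [0, 0, -35], "turn": [0, 0, 0], "hand": 75},
    {"slide": [0, 0, -40], "turn": [0, 0, 0], "hand": 75},
    {"slide": [0, 0, -20], "turn": [0, 0, 0], "hand": 75},
    {"slide": [0, 0, 0], "turn": [0, 0, 0], "hand": 75}
  ]
}}

```text
clock: 31.2
eef_pos: [569.6, -23.0, 194.6]
tool_rot: [-3.139, -0.005, -0.354]
force: [-0.0, -0.2, -0.5]
width: 75.0
```

```bash
python3 go.py 457.5 -255.5 80 -20.3;  python3 - <<'E'
from m import *
p,d=get_image("scene"); cv2.imwrite(f"pics/s4.png",up(p,(235,170,325,260),6))
E
```

```text
t 31.2 p [569.6 -23.  194.6] yaw -20.3 w 75.0 F [-0.  -0.2 -0.5] q7 -0.02
slide now-frame [-25.  257.3 113.7] | turn [-0.2 -0.3  0. ] | slide in turned frame [-24.4 257.  114.6]
```

View pics/s4.png

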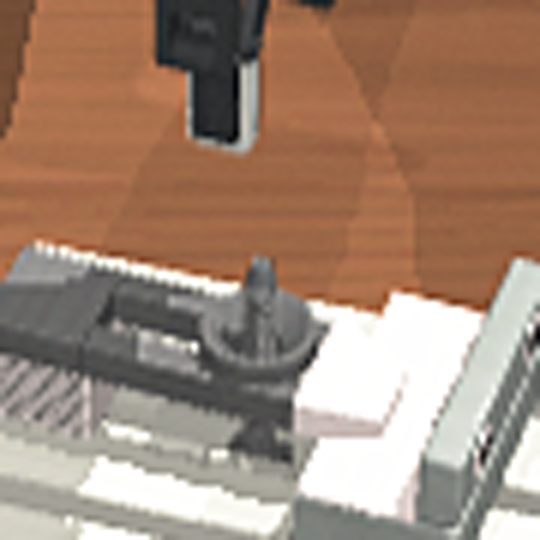

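>>> {"op": "play_rows", "data": {
  "targets": [
    {"slide": [-4, 30, 0], "turn": [0, 0, 0], "hand": 75},
    {"slide": [-5, 47, 0], "turn": [0, 0, 0], "hand": 75},
    {"slide": [-5, 47, 0], "turn": [0, 0, 0], "hand": 75},
    {"slide": [-5, 47, 20], "turn": [0, 0, 0], "hand": 75},
    {"slide": [-5, 47, 40], "turn": [0, 0, 0], "hand": 75}
  ]
}}

```text
clock: 31.88
eef_pos: [470.2, -220.2, 131.5]
tool_rot: [-3.14, -0.003, -0.354]
force: [0.0, 0.2, -0.4]
width: 74.7
```

>>> {"op": "play_rows", "data": {
  "targets": [
    {"slide": [-1, 40, 40], "turn": [0, 0, 0], "hand": 75},
    {"slide": [0, 0, 25], "turn": [0, 0, 0], "hand": 75},
    {"slide": [0, 0, 20], "turn": [0, 0, 0], "hand": 70},
    {"slide": [0, 0, 0], "turn": [0, 0, 0], "hand": 65},
    {"slide": [0, 0, 0], "turn": [0, 0, 0], "hand": 65}
  ]
}}

```text
clock: 32.5
eef_pos: [455.3, -255.9, 47.0]
tool_rot: [-3.14, -0.0, -0.354]
force: [0.1, 1.3, -0.3]
width: 65.1
```

```bash
python3 go.py 457.4 -255.6 6 -20.3;  python3 - <<'E'
from m import *
p,d=get_image("scene"); cv2.imwrite(f"pics/v.png",up(p,(130,160,220,250),5))
p,d=get_image("top"); cv2.imwrite(f"pics/v2.png",up(p,(245,135,305,200),8))
E
```

```text
t 32.5 p [ 455.3 -255.9   47. ] yaw -20.3 w 65.1 F [ 0.1  1.3 -0.3] q7 0.56
slide now-frame [ 1.9 -1.  41. ] | turn [-0.1 -0.   0. ] | slide in turned frame [ 1.9 -1.  41. ]
```

View pics/v.png

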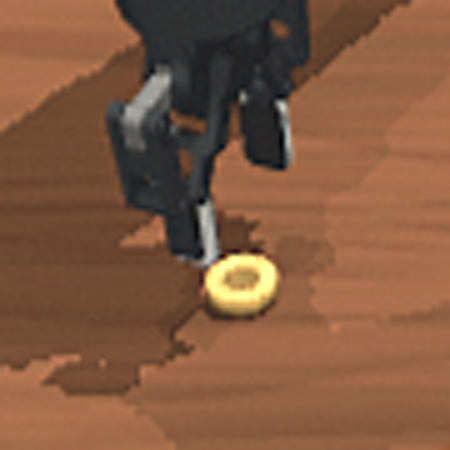

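View pics/v2.png

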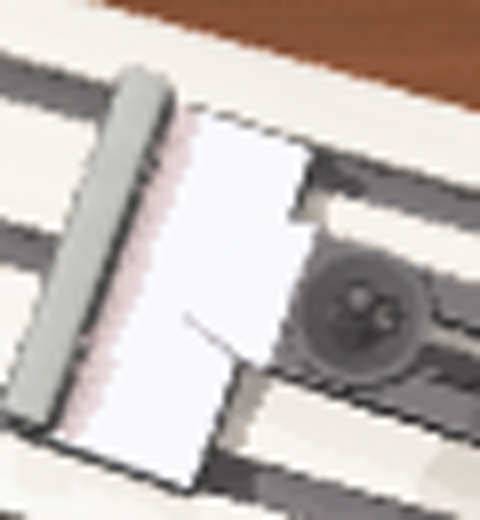

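>>> {"op": "play_rows", "data": {
  "targets": [
    {"slide": [1.6, -0.8, 15], "turn": [0, 0, 0], "hand": 60},
    {"slide": [0, 0, 15], "turn": [0, 0, 0], "hand": 55},
    {"slide": [0, 0, 6], "turn": [0, 0, 0], "hand": 50},
    {"slide": [0, 0, 0], "turn": [0, 0, 0], "hand": 50},
    {"slide": [0, 0, 0], "turn": [0, 0, 0], "hand": 50}
  ]
}}

```text
clock: 33.22
eef_pos: [457.2, -255.9, 11.0]
tool_rot: [-3.14, -0.001, -0.355]
force: [0.1, -0.2, 0.5]
width: 50.1
```

```bash
python3 go.py 457.4 -255.6 6.7 -20.3
```

```text
t 33.23 p [ 457.2 -255.9   11. ] yaw -20.3 w 50.1 F [ 0.1 -0.2  0.5] q7 0.58
slide now-frame [ 0.1 -0.3  4.3] | turn [-0.1 -0.  -0. ] | slide in turned frame [ 0.1 -0.3  4.3]
```

>>> {"op": "play_rows", "data": {
  "targets": [
    {"slide": [0, -0.3, 4], "turn": [0, 0, 0], "hand": 45},
    {"slide": [0, 0, 0], "turn": [0, 0, 0], "hand": 40},
    {"slide": [0, 0, 0], "turn": [0, 0, 0], "hand": 24},
    {"slide": [0, 0, 0], "turn": [0, 0, 0], "hand": 24},
    {"slide": [0, 0, 0], "turn": [0, 0, 0], "hand": 24}
  ]
}}

```text
clock: 33.85
eef_pos: [457.4, -255.4, 7.3]
tool_rot: [-3.14, -0.001, -0.354]
force: [-0.8, 0.4, 4.9]
width: 28.9
```

>>> {"op": "play_rows", "data": {
  "targets": [
    {"slide": [0, 0, 0], "turn": [0, 0, 0], "hand": 24},
    {"slide": [0, 0, 0], "turn": [0, 0, 0], "hand": 24},
    {"slide": [0, 0, -5], "turn": [0, 0, 0], "hand": 24},
    {"slide": [0, 0, -20], "turn": [0, 0, 0], "hand": 24},
    {"slide": [0, 0, 0], "turn": [0, 0, 0], "hand": 24}
  ]
}}

```text
clock: 34.48
eef_pos: [458.2, -256.0, 32.9]
tool_rot: [-3.141, -0.003, -0.354]
force: [-0.4, -0.9, -1.0]
width: 28.5
```

```bash
python3 go.py 568.2 -22.8 150 -20.3;  python3 - <<'E'
from m import *
p,d=get_image("scene"); cv2.imwrite(f"pics/w.png",up(p,(140,170,210,240),8))
th=np.linspace(0,2*np.pi,73); c=read_state()['eef_pos']
for z in(c[2]-7+6,c[2]-7+13):
    P=np.c_[c[0]+16.5*np.cos(th),c[1]+16.5*np.sin(th),np.full(73,z)]
    k=(proj("scene",P)-np.array([140,170])+.5)*8-.5
    print(z,k.min(0).round(),k.max(0).round())
E
```

```text
t 34.48 p [ 458.2 -256.    32.9] yaw -20.3 w 28.5 F [-0.4 -0.9 -1. ] q7 0.57
slide now-frame [  22.6 -257.  -116.9] | turn [-0.  -0.2  0. ] | slide in turned frame [  22.3 -256.9 -117.1]
31.182552458135333 [246. 283.] [360. 358.]
38.18255245813533 [243. 265.] [358. 339.]
```

View pics/w.png

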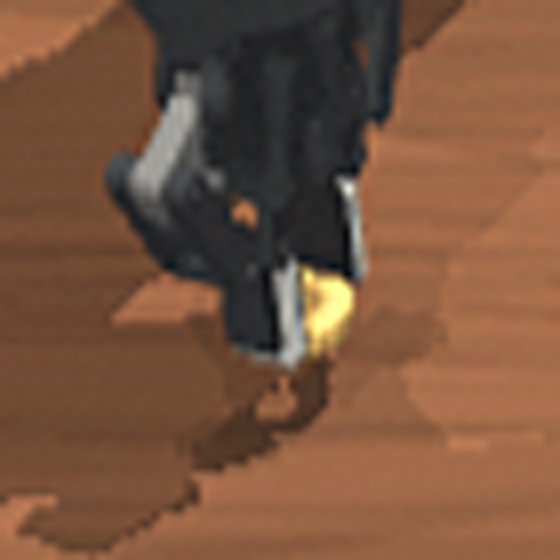

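```bash
python3 - <<'E'
from m import *
p,d=get_image("scene"); cv2.imwrite(f"pics/w2.png",cv2.resize(p[195:220,165:195],None,fx=20,fy=20,interpolation=cv2.INTER_NEAREST))
p,d=get_image("top"); cv2.imwrite(f"pics/w3.png",up(p,(350,190,410,250),8))
E
```

```text
(no output)
```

View pics/w2.png

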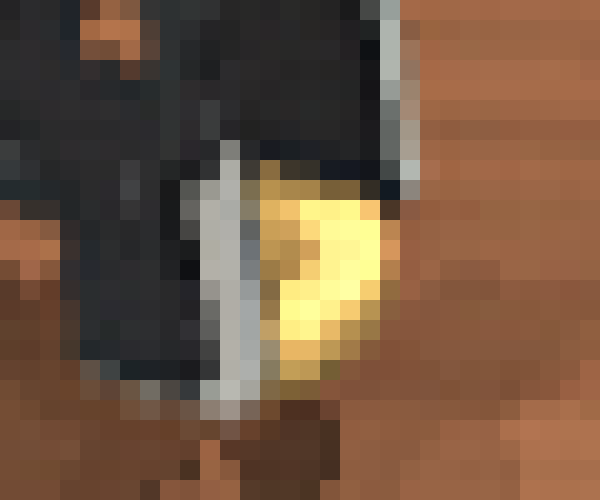

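View pics/w3.png

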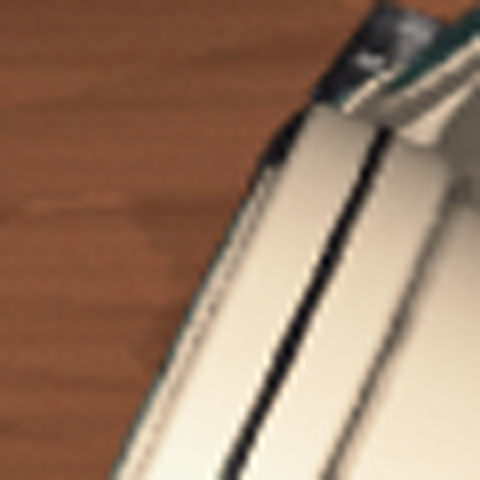

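```bash
python3 - <<'E'
from m import *
c=np.array(read_state()['eef_pos']); print(c)
dv=np.array([.347,.938]);xv=np.array([.938,-.347])
for z in(-3,0,3): 
  print(z,[proj("scene",[*(c[:2]+16.5*xv+s*dv),c[2]+z])[0].round(1) for s in(-11,0,11)])
  print(z,"rim far",[proj("scene",[*(c[:2]-16.5*xv+s*dv),c[2]+z])[0].round(1) for s in(-11,0,11)])
E
```

```text
[ 457.14370089 -255.19954027   31.47455008]
-3 [array([170.2, 213.5]), array([174.4, 214.7]), array([178.7, 215.8])]
-3 rim far [array([176.9, 204.9]), array([181.1, 206. ]), array([185.3, 207.1])]
0 [array([170. , 212.6]), array([174.3, 213.7]), array([178.5, 214.8])]
0 rim far [array([176.7, 203.9]), array([180.9, 205. ]), array([185.2, 206.1])]
3 [array([169.9, 211.6]), array([174.1, 212.7]), array([178.4, 213.8])]
3 rim far [array([176.6, 203. ]), array([180.8, 204. ]), array([185. , 205.1])]
```

>>> {"op": "play_rows", "data": {
  "targets": [
    {"slide": [0, 0, -40], "turn": [0, 0, 0], "hand": 24},
    {"slide": [0, 0, -45], "turn": [0, 0, 0], "hand": 24},
    {"slide": [2, -30, -32], "turn": [0, 0, 0], "hand": 24},
    {"slide": [4, -45, 0], "turn": [0, 0, 0], "hand": 24},
    {"slide": [4, -45, 0], "turn": [0, 0, 0], "hand": 24}
  ]
}}

```text
clock: 35.25
eef_pos: [508.6, -145.4, 148.9]
tool_rot: [-3.14, -0.0, -0.355]
force: [0.7, 0.3, -0.5]
width: 28.8
```

>>> {"op": "play_rows", "data": {
  "targets": [
    {"slide": [4, -45, 0], "turn": [0, 0, 0], "hand": 24},
    {"slide": [4, -45, 0], "turn": [0, 0, 0], "hand": 24},
    {"slide": [4, -42, 0], "turn": [0, 0, 0], "hand": 24},
    {"slide": [0, 0, 0], "turn": [0, 0, 0], "hand": 24},
    {"slide": [0, 0, 0], "turn": [0, 0, 0], "hand": 24}
  ]
}}

```text
clock: 35.88
eef_pos: [564.5, -27.5, 148.5]
tool_rot: [-3.142, 0.001, -0.355]
force: [-0.2, -1.0, 0.5]
width: 28.7
```

```bash
python3 go.py 568.2 -22.8 138 -20.3
```

```text
t 35.88 p [564.5 -27.5 148.5] yaw -20.3 w 28.7 F [-0.2 -1.   0.5] q7 0.04
slide now-frame [ 1.8 -5.6 10.5] | turn [-0.   0.1 -0. ] | slide in turned frame [ 1.8 -5.6 10.5]
```

>>> {"op": "play_rows", "data": {
  "targets": [
    {"slide": [1.8, -5.6, 5], "turn": [0, 0, 0], "hand": 24},
    {"slide": [0, 0, 5], "turn": [0, 0, 0], "hand": 24},
    {"slide": [0, 0, 0], "turn": [0, 0, 0], "hand": 24},
    {"slide": [0, 0, 0], "turn": [0, 0, 0], "hand": 24}
  ]
}}

```text
clock: 36.38
eef_pos: [568.8, -22.7, 139.2]
tool_rot: [-3.14, -0.0, -0.355]
force: [-0.2, 0.8, -1.7]
width: 28.8
```

```bash
python3 go.py 568.2 -22.8 120 -20.3;  python3 - <<'E'
from m import *
p,d=get_image("scene"); cv2.imwrite(f"pics/x.png",up(p,(245,170,315,240),8))
th=np.linspace(0,2*np.pi,73); c=read_state()['eef_pos']
for z in(c[2]-7.3+6,c[2]-7.3+13):
    P=np.c_[c[0]+16.5*np.cos(th),c[1]+16.5*np.sin(th),np.full(73,z)]
    k=(proj("scene",P)-np.array([245,170])+.5)*8-.5
    print(z,k.min(0).round(),k.max(0).round())
E
```

```text
t 36.38 p [568.8 -22.7 139.2] yaw -20.3 w 28.8 F [-0.2  0.8 -1.7] q7 0.04
slide now-frame [-0.5  0.3 19.2] | turn [-0.1 -0.  -0. ] | slide in turned frame [-0.5  0.3 19.2]
138.04267007328926 [208. 253.] [336. 337.]
145.04267007328926 [208. 232.] [337. 316.]
```

View pics/x.png

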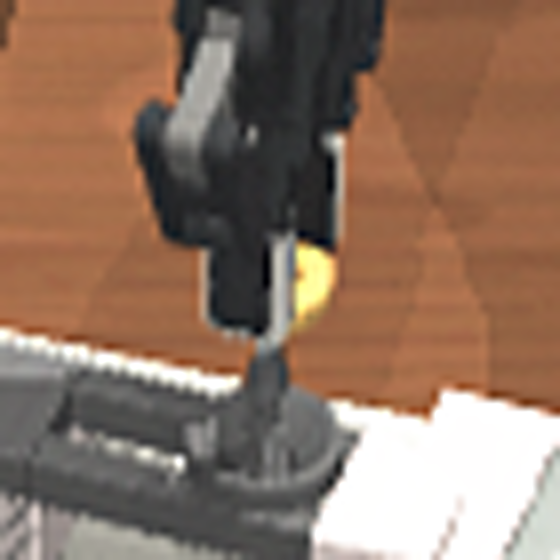

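>>> {"op": "play_rows", "data": {
  "targets": [
    {"slide": [-0.4, 0.2, 5], "turn": [0, 0, 0], "hand": 24},
    {"slide": [0, 0, 5], "turn": [0, 0, 0], "hand": 24},
    {"slide": [0, 0, 4], "turn": [0, 0, 0], "hand": 24},
    {"slide": [0, 0, 0], "turn": [0, 0, 0], "hand": 24}
  ]
}}

```text
clock: 36.92
eef_pos: [568.2, -22.2, 124.8]
tool_rot: [-3.141, 0.001, -0.354]
force: [0.4, 0.5, -0.3]
width: 28.6
```

>>> {"op": "play_rows", "data": {
  "targets": [
    {"slide": [0, 0, 3], "turn": [0, 0, 0], "hand": 24},
    {"slide": [0, 0, 3], "turn": [0, 0, 0], "hand": 24},
    {"slide": [0, 0, 3], "turn": [0, 0, 0], "hand": 24},
    {"slide": [0, 0, 0], "turn": [0, 0, 0], "hand": 24}
  ]
}}

```text
clock: 37.42
eef_pos: [568.3, -22.2, 116.0]
tool_rot: [-3.14, 0.0, -0.354]
force: [0.9, -0.5, 0.4]
width: 28.8
```

```bash
python3 go.py 568.2 -22.8 89.3 -20.3
```

```text
t 37.42 p [568.3 -22.2 116. ] yaw -20.3 w 28.8 F [ 0.9 -0.5  0.4] q7 0.06
slide now-frame [ 0.1  0.6 26.7] | turn [-0.1  0.  -0. ] | slide in turned frame [ 0.1  0.6 26.7]
```

>>> {"op": "play_rows", "data": {
  "targets": [
    {"slide": [0.1, 0.5, 5], "turn": [0, 0, 0], "hand": 24},
    {"slide": [0, 0, 6], "turn": [0, 0, 0], "hand": 24},
    {"slide": [0, 0, 6], "turn": [0, 0, 0], "hand": 24},
    {"slide": [0, 0, 4], "turn": [0, 0, 0], "hand": 24},
    {"slide": [0, 0, 0], "turn": [0, 0, 0], "hand": 24}
  ]
}}

```text
clock: 38.05
eef_pos: [568.2, -22.7, 94.8]
tool_rot: [-3.14, 0.0, -0.354]
force: [0.1, 0.1, -0.7]
width: 28.6
```

>>> {"op": "play_rows", "data": {
  "targets": [
    {"slide": [0, 0, 2], "turn": [0, 0, 0], "hand": 24},
    {"slide": [0, 0, 1.5], "turn": [0, 0, 0], "hand": 24},
    {"slide": [0, 0, 0], "turn": [0, 0, 0], "hand": 24}
  ]
}}

```text
clock: 38.42
eef_pos: [568.4, -22.7, 91.7]
tool_rot: [-3.14, -0.0, -0.354]
force: [0.3, 0.2, -0.5]
width: 28.7
```

>>> {"op": "play_rows", "data": {
  "targets": [
    {"slide": [0, 0, 0.8], "turn": [0, 0, 0], "hand": 24},
    {"slide": [0, 0, 0.5], "turn": [0, 0, 0], "hand": 24},
    {"slide": [0, 0, 0], "turn": [0, 0, 0], "hand": 24}
  ]
}}

```text
clock: 38.8
eef_pos: [568.4, -22.7, 90.4]
tool_rot: [-3.14, -0.0, -0.354]
force: [-0.9, 0.9, -0.2]
width: 28.8
```

>>> {"op": "play_rows", "data": {
  "targets": [
    {"slide": [0, 0, 0.6], "turn": [0, 0, 0], "hand": 24},
    {"slide": [0, 0, 0], "turn": [0, 0, 0], "hand": 24}
  ]
}}

```text
clock: 39.05
eef_pos: [568.4, -22.7, 89.8]
tool_rot: [-3.14, -0.0, -0.354]
force: [-0.4, 0.3, -0.7]
width: 28.7
```

>>> {"op": "play_rows", "data": {
  "targets": [
    {"slide": [0, 0, 0.5], "turn": [0, 0, 0], "hand": 24},
    {"slide": [0, 0, 0], "turn": [0, 0, 0], "hand": 24}
  ]
}}

```text
clock: 39.3
eef_pos: [568.5, -22.7, 89.4]
tool_rot: [-3.14, -0.0, -0.354]
force: [0.3, -0.7, 0.6]
width: 28.6
```

>>> {"op": "play_rows", "data": {
  "targets": [
    {"slide": [0, 0, 0.4], "turn": [0, 0, 0], "hand": 24},
    {"slide": [0, 0, 0], "turn": [0, 0, 0], "hand": 24}
  ]
}}

```text
clock: 39.55
eef_pos: [568.5, -22.7, 89.2]
tool_rot: [-3.14, -0.001, -0.354]
force: [-1.4, 1.1, 3.3]
width: 28.6
```

Contact at the expected nested height. Release and retreat.

>>> {"op": "play_rows", "data": {
  "targets": [
    {"slide": [0, 0, 0], "turn": [0, 0, 0], "hand": 34},
    {"slide": [0, 0, 0], "turn": [0, 0, 0], "hand": 45},
    {"slide": [0, 0, 0], "turn": [0, 0, 0], "hand": 60},
    {"slide": [0, 0, 0], "turn": [0, 0, 0], "hand": 65}
  ]
}}

```text
clock: 40.05
eef_pos: [568.4, -22.7, 88.9]
tool_rot: [-3.14, -0.0, -0.354]
force: [-0.6, -0.9, -0.3]
width: 65.4
```

>>> {"op": "play_rows", "data": {
  "targets": [
    {"slide": [0, 0, -15], "turn": [0, 0, 0], "hand": 65},
    {"slide": [0, 0, -35], "turn": [0, 0, 0], "hand": 70},
    {"slide": [0, 0, -40], "turn": [0, 0, 0], "hand": 75},
    {"slide": [0, 40, -20], "turn": [0, 0, 0], "hand": 75},
    {"slide": [0, 50, 0], "turn": [0, 0, 0], "hand": 75}
  ]
}}

```text
clock: 40.67
eef_pos: [538.7, -107.6, 201.7]
tool_rot: [-3.139, -0.006, -0.351]
force: [0.8, -1.0, -0.7]
width: 75.0
```

>>> {"op": "play_rows", "data": {
  "targets": [
    {"slide": [0, 50, 0], "turn": [0, 0, 0], "hand": 75},
    {"slide": [0, 50, 0], "turn": [0, 0, 0], "hand": 75},
    {"slide": [0, 50, 0], "turn": [0, 0, 0], "hand": 75},
    {"slide": [0, 0, 0], "turn": [0, 0, 0], "hand": 75}
  ]
}}

```text
clock: 41.18
eef_pos: [482.8, -253.3, 200.2]
tool_rot: [3.14, -0.002, -0.363]
force: [0.5, 0.6, 0.3]
width: 75.2
```

```bash
python3 go.py; python3 - <<'E'
from m import *
for n,b in(("top",(235,125,355,225)),("scene",(205,180,345,280))):
    p,d=get_image(n); cv2.imwrite(f"pics/z0_{n}.png",p); np.save(f"pics/z0_{n}.npy",d); cv2.imwrite(f"pics/z_{n}.png",up(p,b,6 if n=="top" else 5)[:600])
E
```

```text
t 41.17 p [ 482.8 -253.3  200.2] yaw -20.8 w 75.2 F [0.5 0.6 0.3] q7 0.42
```

View pics/z_top.png

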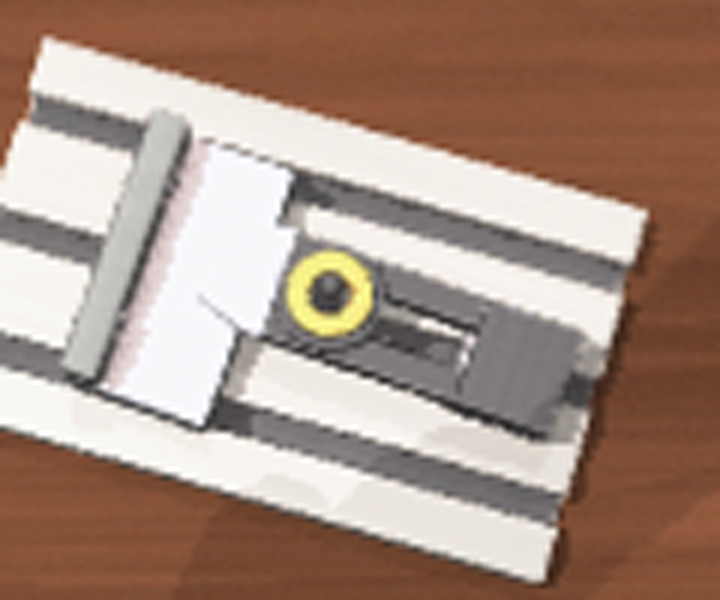

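View pics/z_scene.png

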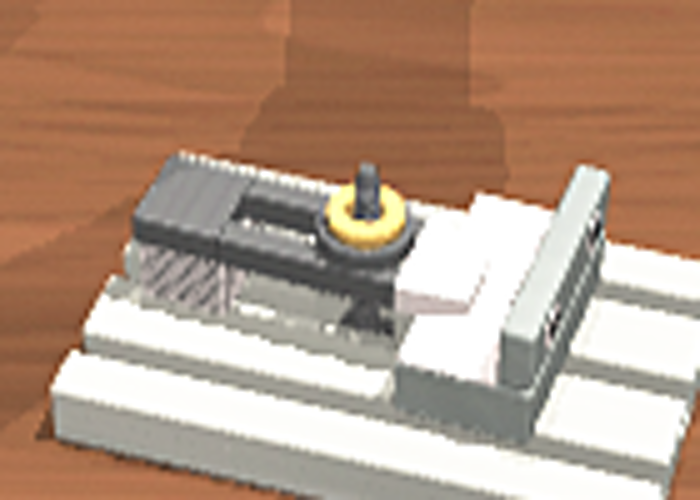

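```bash
python3 - <<'E'
from m import *
b=(235,125)
A=onz("top",unup([(300,226),(586,331)],b,6),78);B=onz("top",unup([(262,338),(540,436)],b,6),78)
for k in(A,B): e=k[1]-k[0]; print("strap side",(np.degrees(np.arctan2(e[1],e[0]))%180).round(1))
W=onz("top",unup([(295,175),(205,428)],b,6),62); e=W[1]-W[0]; print("wp edge",(np.degrees(np.arctan2(e[1],e[0]))-90).round(1),W.mean(0).round(1))
W=onz("scene",unup([(474,194),(396,362)],(205,180),5),62); e=W[1]-W[0];print("scene wp edge",(np.degrees(np.arctan2(e[1],e[0]))%180-90).round(1),W.mean(0).round(1))
p=cv2.imread("pics/z0_top.png"); u=up(p,(275,155,310,195)).astype(int); c=comp((u[...,1]>110)&(u[...,1]-u[...,0]>60)); w=onz("top",unup(c,(275,155)),95)[:,:2].astype(np.float32); print("washer",cv2.minEnclosingCircle(w))
P=cloud("top",np.load("pics/z0_top.npy")); st=np.array([568.2,-22.8]);dv=np.array([.347,.938]);xv=np.array([.938,-.347])
al=(P[...,:2]-st)@dv; la=(P[...,:2]-st)@xv
for lo,hi,l in((-95,-65,15),(-50,-25,18),(24,48,10)): m=(al>lo)&(al<hi)&(abs(la)<l)&(P[...,2]>70)&(P[...,2]<90); print(lo,hi,m.sum(),np.median(P[...,2][m]))
m=(np.hypot(al,la)<17)&(np.hypot(al,la)>10); print("washer z",np.median(P[...,2][m]))
E
```

```text
strap side 68.7
strap side 69.5
wp edge 69.7 [570.7   8.   62. ]
scene wp edge 70.9 [573.1   7.   62. ]
washer ((568.3173828125, -22.681333541870117), 16.900009155273438)
-95 -65 158 78.26996824892566
-50 -25 84 78.49418703930695
24 48 85 76.02407138983509
washer z 94.48144504021549
```

```bash
python3 - <<'E'
from m import *
st=np.array([568.2,-22.8]);dv=np.array([.347,.938]);xv=np.array([.938,-.347])
for n in("top","scene"):
  P=cloud(n,np.load(f"pics/z0_{n}.npy")); al=(P[...,:2]-st)@dv; la=(P[...,:2]-st)@xv
  for nm,lo,hi,l,z in(("tail",-95,-65,15,78),("nose",28,45,9,78),("ledgeA",30,60,0,62)):
    m=(al>lo)&(al<hi)&((abs(la)<l) if l else ((abs(la)>28)&(abs(la)<40)))&(abs(P[...,2]-z)<8); v=P[...,2][m]; print(n,nm,m.sum(),np.median(v).round(1),v.std().round(1))
E
```

```text
top tail 158 78.3 2.1
top nose 53 76.0 2.3
top ledgeA 124 61.9 2.1
scene tail 129 79.1 1.5
scene nose 50 76.8 2.0
scene ledgeA 105 63.6 1.6
```

```bash
python3 - <<'E'
from m import *
o=np.array([468.3,408]);a=np.radians(-8.8);dv=np.array([np.cos(a),np.sin(a)]);xv=np.array([dv[1],-dv[0]])
for n in("top","scene"):
  P=cloud(n,np.load(f"pics/{n}0.npy")); al=(P[...,:2]-o)@dv; la=(P[...,:2]-o)@xv
  for nm,lo,hi,l in(("tail",-70,-40,15),("nose",53,70,9),("rails",-30,40,0)):
    m=(al>lo)&(al<hi)&((abs(la)<l) if l else ((abs(la)>12)&(abs(la)<20)))&(abs(P[...,2]-16)<8); v=P[...,2][m]; print(n,nm,m.sum(),np.median(v).round(1),v.std().round(1))
E
```

```text
top tail 136 15.8 2.2
top nose 43 14.0 2.9
top rails 166 15.6 2.2
scene tail 97 17.2 1.9
scene nose 50 14.7 2.3
scene rails 132 17.7 1.8
```

The nose read about 2 mm below the tail on the flat bench as well, so that dip comes from the strap's shape or the depth reading, and the strap is level. I'm handing in.

```bash
python3 -c "
from cell import *
print(finish_job())"
```

```text
the job is handed in; nothing more can be done
None
```

The strap clamp is built up on the plate, ready for the nut, and was handed in at about 41 s of the 106 s allowed.

- **Heel block:** The bright 32 mm block stands about 77 mm behind the stud. It is within about 1.5 mm of the strap line and in line with it to a degree or two.
- **Strap:** I lowered it over the stud until light contact and then released it. Its nose is on the ledge and its tail is on the block.
- **Seat and washer:** The seat went over the stud onto the strap, hollow side up. The washer met the seat at the height expected for nesting, and I released it there.

**Final checks:**
- **Squareness:** The strap's sides measured 68.7° and 69.5°. Square to the workpiece would be 69.7° by the top camera, or 70.9° by the scene camera, which is coarser.
- **Workpiece:** It did not move by more than about 2 mm, which is within the measuring error.
- **Washer:** It is centred on the stud to within about 0.2 mm. Its top read 94.5 mm above the bench, against 95 mm expected.
- **Forces:** Readings taken at the end of each move stayed under about 8 N.

**One reading disagreed:** Depth showed the nose top about 2 mm lower than the tail. It showed nearly the same difference when the strap lay flat on the bench, so I took it as the strap's shape or a depth bias rather than a tilt.

The nut, the spanner and the black block were not touched, though I did not measure them again at the end.

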